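# Vent the vacuum chamber and move the glued blank to the drilling cradle

## Robot

A 6-joint arm with a two-finger parallel gripper is mounted at the origin on a cart in front of the work surface, level with it; the furniture and walls round the work are solid. World frame = base frame: x ahead of the robot, y to its left, z up, the work surface at z = 0. Lengths are in m, angles in rad, forces in N, time in s.
With the tool pointing down it reaches from about 0.3 to 0.775 m from the base axis. Payload 14.6 kg.
Tool frame: the origin (TCP) lies at the very end of the fingers, on their centre line; the grasp point (between the pads) lies 19 mm behind it (ctrl.hold_point_z is the distance from the TCP to the grasp point, in m); x points along the fingers, y is the direction in which the jaws open and shut, and the axes are right-handed (so a half turn about x gives the same grasp; the last joint's range is limited). The gripper opens to 94 mm and grips with 3 to 60 N. Pads are 16 mm wide; open, the fingers measure 119 mm over their backs; the gripper's body (75 mm by 177 mm) begins 78 mm behind the grasp point.
Start: joints at [-1.257, 0.3, 1.521, -0, 1.321, -0.067], TCP at [0.204, -0.511, 0.184] pointing down, gripper open.
Joint ranges: [-3.03, 3.03], [-0.79, 2.21], [0.23, 2.52], [-1.04, 4.18], [0, 3.07], [-2.55, 2.55]. Speed limits (rad/s): [2.22, 2.22, 2.57, 3.14, 3.14, 3.14].

## Interface

Orientations are given as [roll, pitch, yaw] about the fixed x, y, z axes, in that order (R = Rz(yaw) Ry(pitch) Rx(roll)).
In Python, from station import get_obs, camera, ticket, ctrl gives the robot as it stands.
- The arm moves only by the tool step_arm, never from a script. Its argument "motion" is a list that holds one entry, the list of rows, each a list of 6 numbers: the shift along the tool's x, y, z in m, then the turn, a rotation vector about the tool's x, y, z in degrees. A call has 1 to 12 rows; each row shifts and turns the commanded pose from where the row before left it, along the tool's axes as they then stand; what a row does not reach is not made up. A row lasts 1/8 s, in which the tool goes at most 62.5 mm and 10.7 degrees, less where a joint would pass 70% of its speed; a pose out of reach is approached as far as the arm can. A call is refused whole if a number of a shift passes 0.0625 or a number of a turn 10.7, either way. A call with a gripper value outside its range is refused whole. "fingers" is the finger opening in m, from 0 to 0.094, set as the call begins (left out, the last holds). The fingers move at their own pace and stop on an object; "squeeze" is the grip in N (left out, the last holds). Time passes only in rows, so rows that do not move let the fingers close. It gives the time, the measured TCP pose, the force and the opening at its end, in the units of the state.
- get_obs(): the state, without advancing time (a new reading comes with each control period).
- camera(name): name is "scene" or "top"; returns a dict with "pixels" (400x640x3 uint8, red, green, blue), "fx", "fy", "cx", "cy" (pixels), "extrinsics" (4x4, takes a point from world to camera coordinates). Camera axes: x right, y up, looking along -z (the intrinsics and any distortion apply to the point x, -y, -z); pixel columns grow to the right and rows downward; lengths in m; the calibration is good to about 2 mm. A picture is of the moment at which its call begins. There is no depth.
- ticket.hand_in(): hands the job in, once; it reports no verdict.
The state is a dict: "time_s": time; "qpos": joint angles; "joint_vel": joint speeds; "tau": joint torques, N m; "ee_pos": TCP position; "eef_rot": TCP orientation; "force": force on the tool from outside, world axes, zero at the start; "moment": the same for the moment, N m; "grip_width": finger opening in m.
Only numpy, scipy, OpenCV 4.12 (cv2) and the standard library are available. Lean on these libraries where they do the work, as an engineer would, in place of code of your own. Each camera call takes 0.05 s, during which the arm holds its last target.

## Task

Break the vacuum in the small bench chamber by turning the red vent tap on its lid fully open, then lift the lid off and lay it flat, right way up, on the black rubber mat. Take the laminated wooden blank out, set it down on the cork pad of the plywood drilling board and let go of it there, then take it again by its two ends and lower it between the blue fences until it rests on the cradle, sticking out evenly at both ends. Drop neither lid nor blank, and leave the other things on the worktop where they are.

Things in the scene. Friction and masses are not known exactly. Their poses are not given: they have to be found in the camera images.
- chamber: Open-topped aluminium vacuum chamber fixed to the worktop, 90 mm (own x) by 134 mm (own y), feet 17 mm beyond each y end, rim 68 mm high. Cavity 66 mm (x) by 110 mm (y), centred; walls 12 mm, floor 8 mm thick. Origin: centre of the underside, on the worktop. Its x axis points away from the robot within 0.3 rad.
- lid: Loose clear lid, 0.42 kg. Plate 98 mm (own x) x 142 (own y) x 10 over a black lip 62 x 106 x 8 that sits in the cavity with 2 mm play. Origin: centre of lip's underside; plate at z 8 to 18 mm. Closed: chamber's axes, origin 60 mm above chamber's. Bar handle over the centre (also of mass), red tap at y +45 mm (top z 82), round gauge at y -45 (42 mm across, top z 40). On the mat: origin 4 mm up.
- lid_handle (a point): Centre of the lid's black bar handle: bar 12 mm wide (lid x), 46 mm long (lid y), 14 mm high; its underside is 20 mm above the lid's plate. It lies 45 mm above the lid's origin; axes as the lid's.
- tap (a joint): Red vent tap, quarter turn about the vertical. 0 = shut, grip along the lid's y; grows counter-clockwise from above to a stop at 1.57 = fully open, grip along the lid's x, in line with the brass nozzle. Over 1.25 counts as open. Starts at 0 to 0.15. Friction 0.05 N m, stays where left. Below about 0.85 the vacuum holds the lid down (it rises 1 mm at most); beyond, it lifts freely.
- tap_grip (a point): Centre of the tap's red grip, on its turning axis: 46 mm long, 10 mm wide, 16 mm high; 74 mm above the lid's origin, its underside 48 mm above the plate and 14 mm above the handle's top. Axes turn with the tap: own y along the grip's length, own x across its 10 mm width.
- blank: Loose laminated wooden blank (dark, light, dark layers), 60 mm long (own x), 36 wide (own y), 40 high, about 0.1 kg. Origin: centre of the underside. It starts on the chamber's floor, length along the chamber's x within 0.03 rad (3 mm of play at each end: only its 36 mm width can be gripped in there), up to 10 mm off centre along the chamber's y.
- board: Plywood drilling board screwed to the worktop (cannot move), 200 mm (own x) by 120 mm (own y), 12 mm thick. Origin: centre of the underside, on the worktop. Towards -x it carries the cork pad, towards +x the raised cradle with two blue fences. The x axis points away from the robot to within 0.15 rad.
- pad (a point): Centre of the top of the cork pad (80 x 80 mm) on the board, 50 mm from the board's centre towards its -x, 14 mm above the worktop. Axes as the board's.
- cradle (a point): Centre of the cradle's floor between the fences, 22 mm above the worktop, 50 mm from the board's centre to its +x; floor 50 mm long (x). Two blue fences along x, 50 mm long, 12 thick, tops 60 mm above the worktop, 43 mm apart inside, open above and at both x ends. The blank lies along x, 5 mm sticking out at each end. Axes as the board's.
- mat: Black rubber mat fixed to the worktop, 110 mm (own x) by 150 mm (own y), 4 mm thick, for the lid. Origin: centre of the underside. Mat and board may have their places swapped.
- clamp_fixture: Fixed: drilling clamp fixture, 120 mm (x) by 200 mm (y), between robot and tool box; its upright red lever, near its -y end, is 194 mm high. Origin: centre of the underside.
- tool_box: Fixed at the back: green tool box 160 mm (x) by 303 mm (y), 172 mm high. Origin: centre of the underside. To its left, a fixed 150 mm high chest of drawers with things on it, its front 0.68 m ahead of the robot.
- sanding_block: Bystander: black sanding block, 110 x 58 x 30 mm, loose; origin centre of the underside.
- tape_measure: Bystander: orange tape measure, 32 x 93 x 64 mm high, loose; origin centre of the underside.
- offcut_1: Bystander: pale wooden offcut, 42 x 80 x 36 mm, loose, behind the chamber; origin centre of the underside.

How it is judged:
On the way, in this order (a step that is already met when the one before it is completed fails the run):
1. the vent tap is turned open while the lid is still seated (value of joint tap above 1.25 rad and z of lid in the frame of chamber below 0.064 m and horizontal distance between lid and chamber below 0.01 m), for 0.1 s.
2. the lid lies flat on the mat and is let go (horizontal distance between lid and mat below 0.045 m and height (world z) of lid below 0.009 m and angle between lid's own z axis and vertical below 0.06 rad and contact force between the fingers and lid below 0.05 N and linear speed of lid below 0.02 m/s), for 0.2 s.
3. the blank stands on the cork pad and is let go (horizontal distance between blank and pad below 0.04 m and height (world z) of blank below 0.018 m and angle between blank's own z axis and vertical below 0.06 rad and contact force between the fingers and blank below 0.05 N and linear speed of blank below 0.02 m/s), for 0.2 s.
At the end, for the whole second after the job is handed in: The blank rests right way up on the cradle's floor between the fences, within 10 mm of the middle along them, let go and still; the lid lies flat, right way up, on the mat with its centre within 45 mm of the mat's, let go and still (all of step 2 and x of blank in the frame of cradle between -0.01 and 0.01 m and y of blank in the frame of cradle between -0.006 and 0.006 m and z of blank in the frame of cradle between -0.004 and 0.004 m and angle between the x axis of blank and the x axis of board, either way round below 0.2 rad and angle between blank's own z axis and vertical below 0.06 rad and contact force between the fingers and blank below 0.05 N and linear speed of blank below 0.02 m/s); the robot touches nothing.
It fails at once if the lid falls freely from more than 35 mm above the worktop, away from the chamber (contact force between lid and anything else below 0.02 N and height (world z) of lid above 0.035 m and horizontal distance between lid and chamber above 0.04 m).
It fails at once if the blank falls freely with its underside more than 35 mm above the worktop (contact force between blank and anything else below 0.02 N and height (world z) of blank above 0.035 m).
It fails at once if the sanding block, the tape measure or the offcut is moved more than 30 mm (distance of any of sanding_block, tape_measure, offcut_1 from where it was at the start of the episode above 0.03 m).
It also fails if it takes over 72 s, if anything falls off the work surface, if the arm or the gripper's body presses on something with over 40 N, if the wrist force passes 120 N, or if a joint passes its speed limit or range.

## Working session

There is one attempt and no reset: what is moved stays moved. The work goes in short steps, Python scripts to look and compute and a tool call to move; the robot and the scene stay as the last step left them, time stands still between calls to the robot, and variables do not carry over. Pictures are saved under pics/ and viewed, and the job is handed in when it is done.

Besides the shell and the picture viewer there is one more tool, called as name(argument=value, ...) on one line, values as JSON. step_arm: Moves the arm, as the interface text tells. Its arguments: {"type":"object","properties":{"motion":{"type":"array","items":{"type":"array","items":{"type":"array","items":{"type":"number"}}}},"fingers":{"type":"number"},"squeeze":{"type":"number"}},"required":["motion"]}

```bash
ls; mkdir -p pics; python3 - <<'E'
from station import get_obs, camera, ticket, ctrl
import cv2, numpy as np
print(get_obs()); print(ctrl.hold_point_z, [a for a in dir(ctrl) if a[0]!='_'])
for n in ("scene","top"):
    c=camera(n); cv2.imwrite(f"pics/{n}0.png",c["pixels"][:,:,::-1]); print(n,c["fx"],c["fy"],c["cx"],c["cy"],np.round(c["extrinsics"],4).tolist(), [k for k in c])
E
```

```text
pics
{'time_s': 0.0, 'qpos': array([-1.25659290e+00,  3.00452037e-01,  1.52157724e+00,  2.03080963e-05,
        1.32071731e+00, -6.65814566e-02]), 'joint_vel': array([ 1.33814363e-04, -8.94091185e-05,  5.78926308e-04,  6.98047347e-04,
       -2.24568903e-04, -3.40638394e-04]), 'tau': array([ 3.94189692e-04, -5.31797361e+01, -3.52737844e+01,  7.09336298e-02,
        2.42916495e-02, -1.27127155e-04]), 'ee_pos': array([ 0.2043293 , -0.51032385,  0.18349843]), 'eef_rot': array([-1.65442272,  1.56964223,  1.86794978]), 'force': array([-0.5635203 , -0.17539204,  0.06686972]), 'moment': array([-0.0247047 , -0.01458737,  0.01446036]), 'grip_width': 0.09369945480742727}
0.0188 ['MotionError', 'hold_point_z']
scene 474.1705400408125 474.1705400408125 320.0317280870542 199.6822035813156 [[-0.8679, -0.4967, -0.0062, 0.4473], [0.2203, -0.396, 0.8914, -0.213], [-0.4452, 0.7723, 0.4531, -1.1286], [0.0, 0.0, 0.0, 1.0]] ['pixels', 'fx', 'fy', 'cx', 'cy', 'extrinsics']
top 489.6435166136709 489.6435166136709 317.1883544034974 207.0606494776067 [[-0.0835, -0.9965, -0.0008, -0.0051], [0.9753, -0.0819, 0.2053, -0.5701], [-0.2047, 0.0164, 0.9787, -1.4718], [0.0, 0.0, 0.0, 1.0]] ['pixels', 'fx', 'fy', 'cx', 'cy', 'extrinsics']
```

View pics/scene0.png

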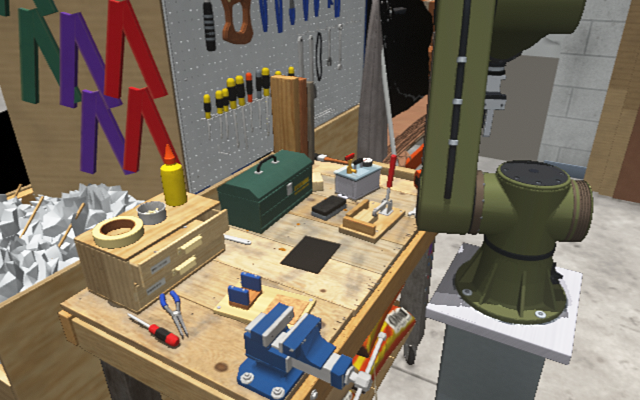

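View pics/top0.png

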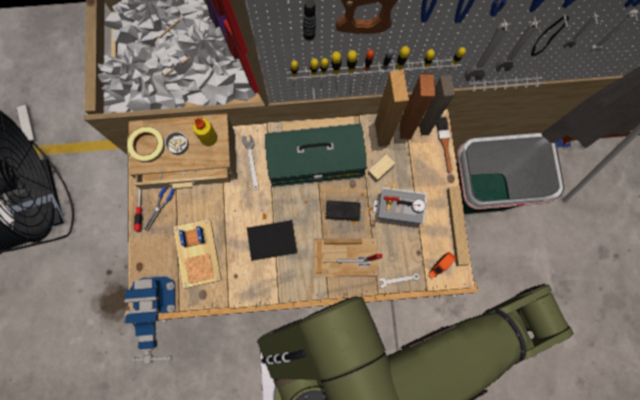

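The scene view shows the chamber at the rear (358,180), the mat at (310,254) and the board with blue fences at (245,290). In the top view the chamber is at (403,206), the mat at (271,240), the board at (197,252) and the fixture at (345,255). I'll zoom in next.

```bash
cat > h.py <<'E'
import numpy as np, cv2
from station import get_obs, camera, ctrl
def K(c): return c["fx"],c["fy"],c["cx"],c["cy"]
def proj(c,P):
    P=np.atleast_2d(P); E=np.array(c["extrinsics"]); q=P@E[:3,:3].T+E[:3,3]
    return np.c_[c["cx"]+c["fx"]*q[:,0]/-q[:,2], c["cy"]+c["fy"]*(-q[:,1])/-q[:,2]]
def ray(c,uv):
    E=np.array(c["extrinsics"]); R=E[:3,:3]; o=-R.T@E[:3,3]
    d=R.T@np.array([(uv[0]-c["cx"])/c["fx"],-(uv[1]-c["cy"])/c["fy"],-1.]); return o,d/np.linalg.norm(d)
def onz(c,uv,z):
    o,d=ray(c,uv); return o+d*(z-o[2])/d[2]
def tri(c1,u1,c2,u2):
    o1,d1=ray(c1,u1); o2,d2=ray(c2,u2)
    t=np.linalg.lstsq(np.c_[d1,-d2],o2-o1,rcond=None)[0]
    a=o1+t[0]*d1; b=o2+t[1]*d2; return (a+b)/2, np.linalg.norm(a-b)
def crop(c,x0,y0,x1,y1,s,fn):
    im=c["pixels"][y0:y1,x0:x1,::-1]; cv2.imwrite(fn,cv2.resize(im,None,fx=s,fy=s,interpolation=cv2.INTER_CUBIC))
def loc(uv): pass
E
python3 - <<'E'
from h import *
import pickle
s=camera("scene"); t=camera("top"); pickle.dump((s,t),open("c0.pkl","wb"))
crop(t,365,180,440,235,10,"pics/t_ch.png"); crop(s,325,150,395,205,10,"pics/s_ch.png")
crop(t,165,210,305,295,5,"pics/t_bd.png"); crop(s,205,230,345,330,5,"pics/s_bd.png")
E
```

```text
(no output)
```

View pics/t_ch.png

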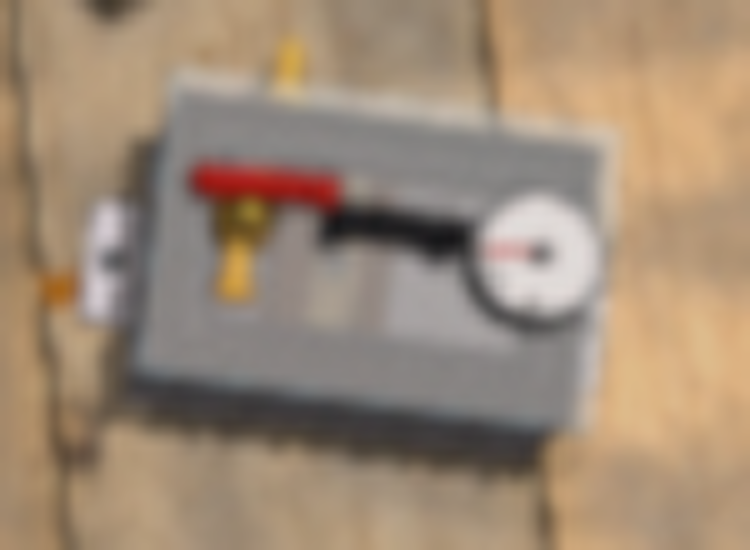

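View pics/s_ch.png

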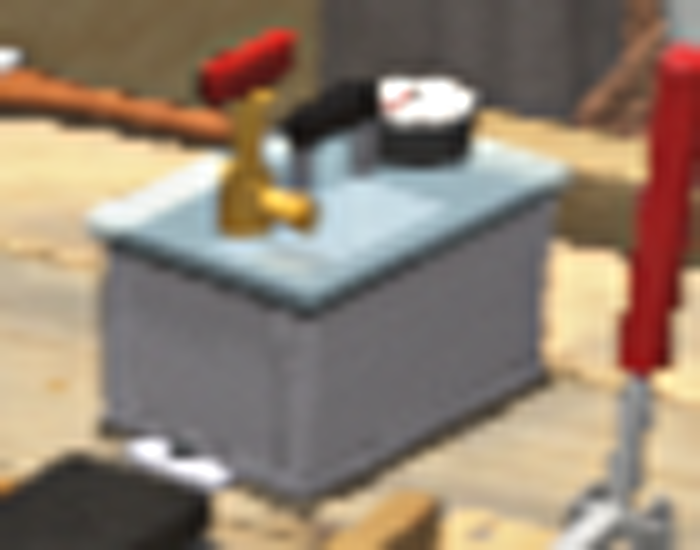

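View pics/t_bd.png

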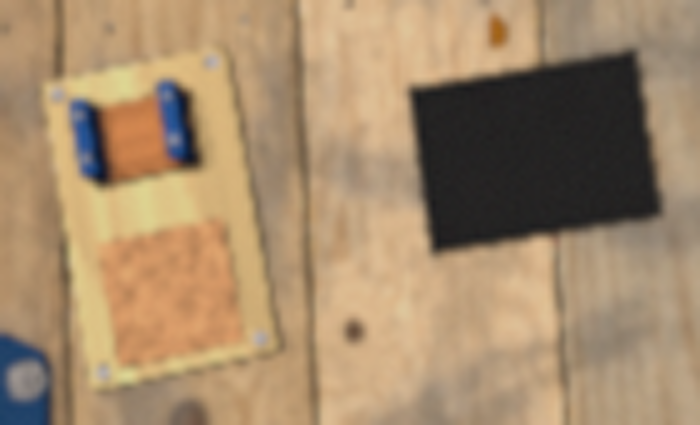

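View pics/s_bd.png

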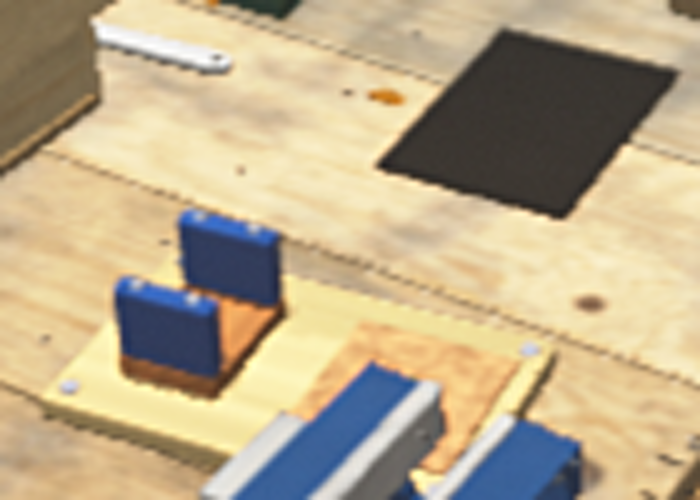

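```bash
python3 - <<'E'
from h import *
import pickle
s,t=pickle.load(open("c0.pkl","rb"))
def blob(c,box,cond):
    x0,y0,x1,y1=box; im=c["pixels"][y0:y1,x0:x1].astype(int); S=4
    big=cv2.resize(c["pixels"][y0:y1,x0:x1],None,fx=S,fy=S,interpolation=cv2.INTER_CUBIC).astype(int)
    m=cond(big[...,0],big[...,1],big[...,2]).astype(np.uint8)
    n,l,st,ce=cv2.connectedComponentsWithStats(m); i=1+np.argmax(st[1:,4])
    cn,_=cv2.findContours((l==i).astype(np.uint8),cv2.RETR_EXTERNAL,cv2.CHAIN_APPROX_NONE)
    cn=max(cn,key=cv2.contourArea)
    f=lambda p:(np.array(p)+.5)/S-.5+[x0,y0]
    r=cv2.minAreaRect(cn)
    return f(ce[i]),f(r[0]),f(cv2.boxPoints(r)),f(cv2.approxPolyDP(cn,4,True)[:,0])
red=lambda r,g,b:(r>130)&(g<70)&(b<70)
white=lambda r,g,b:(r>165)&(g>165)&(b>160)
black=lambda r,g,b:(r<60)&(g<60)&(b<60)
blue=lambda r,g,b:(b>90)&(r<70)&(b>r+50)
rt=blob(t,(380,192,402,203),red); rs=blob(s,(343,150,356,162),red)
print("red",rt[1],rs[1],tri(t,rt[1],s,rs[1])); 
P=[onz(t,p,.134)for p in rt[2]]; print(np.round(P,4))
gt=blob(t,(410,197,428,213),white); gs=blob(s,(362,157,374,165),white)
print("gauge",gt[1],gs[1],tri(t,gt[1],s,gs[1]), onz(t,gt[1],.1), onz(s,gs[1],.1))
mt=blob(t,(240,215,305,265),black); ms=blob(s,(275,230,345,280),black)
for n,c,b in (("t",t,mt),("s",s,ms)):
    print("mat",n,np.round(b[3],1).tolist(),np.round([onz(c,p,.004)[:2] for p in b[3]],4).tolist(), onz(c,b[0],.004))
for nm,bx in (("fL",(176,222,188,249)),("fR",(195,222,206,246))):
    b=blob(t,bx,blue); print(nm,np.round(b[2],1).tolist(),np.round([onz(t,p,.06)[:2] for p in b[2]],4).tolist())
cork=blob(t,(180,250,220,290),lambda r,g,b:(r-b>70)&(r<240)&(g<170))
print("cork",cork[3].tolist(),onz(t,cork[1],.014),cork[1])
E
```

```text
red [391.23668003 198.02151632] [349.32500076 154.90000057] (array([ 0.56047733, -0.27228066,  0.14080106]), np.float64(0.0020797141723714455))
[[ 0.5609 -0.252   0.134 ]
 [ 0.5686 -0.2535  0.134 ]
 [ 0.561  -0.2957  0.134 ]
 [ 0.5534 -0.2941  0.134 ]]
gauge [419.16396809 205.6316185 ] [367.125 159.5  ] (array([ 0.53822383, -0.36218883,  0.09745157]), np.float64(0.0003364937741623662)) [ 0.53756971 -0.3616629   0.1       ] [ 0.53585058 -0.35640048  0.1       ]
mat t [[290.9, 220.6], [247.6, 228.1], [251.6, 258.6], [295.9, 251.9]] [[0.5418, 0.0345], [0.529, 0.1748], [0.4301, 0.1675], [0.4397, 0.026]] [0.48418199 0.10053115 0.004     ]
mat s [[305.4, 236.1], [280.9, 262.9], [316.6, 272.9], [339.1, 244.4]] [[0.5436, 0.0341], [0.5299, 0.1783], [0.4274, 0.1709], [0.44, 0.026]] [0.48851649 0.09156841 0.004     ]
fL [[179.3, 230.8], [181.9, 230.4], [183.6, 240.0], [181.0, 240.5]] [[0.5284, 0.3787], [0.5291, 0.3704], [0.4985, 0.3661], [0.4977, 0.3743]]
fR [[196.7, 227.2], [199.5, 226.7], [202.0, 240.6], [199.3, 241.1]] [[0.5353, 0.3245], [0.5361, 0.3159], [0.4919, 0.3096], [0.4911, 0.3182]]
cork [[209.875, 253.125], [206.375, 252.375], [204.125, 254.625], [187.875, 256.875], [185.125, 259.125], [184.125, 263.125], [187.375, 280.125], [189.125, 282.875], [196.625, 282.375], [213.625, 277.375], [213.875, 268.625]] [0.41377306 0.33173724 0.014     ] [199.25099945 267.8484745 ]
```

```bash
python3 - <<'E'
from h import *
import pickle
s,t=pickle.load(open("c0.pkl","rb"))
crop(t,168,215,228,290,8,"pics/t_bd2.png"); crop(s,210,260,320,330,7,"pics/s_bd2.png"); crop(t,115,265,185,350,7,"pics/t_vise.png"); crop(s,230,290,350,400,5,"pics/s_vise.png")
E
```

```text
(no output)
```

View pics/t_bd2.png

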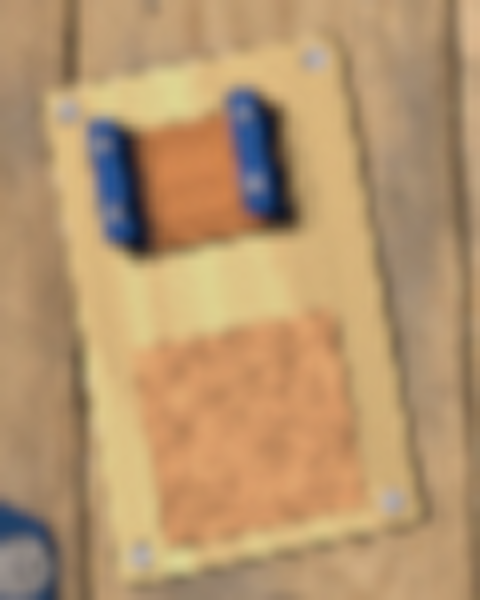

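View pics/s_bd2.png

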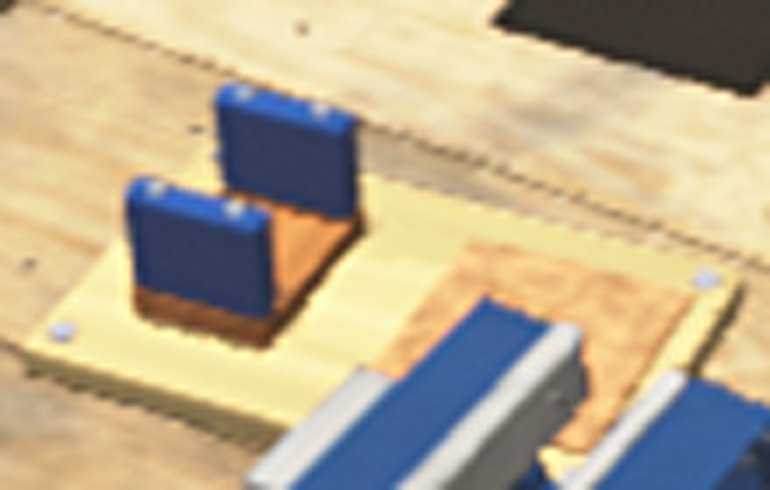

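View pics/t_vise.png

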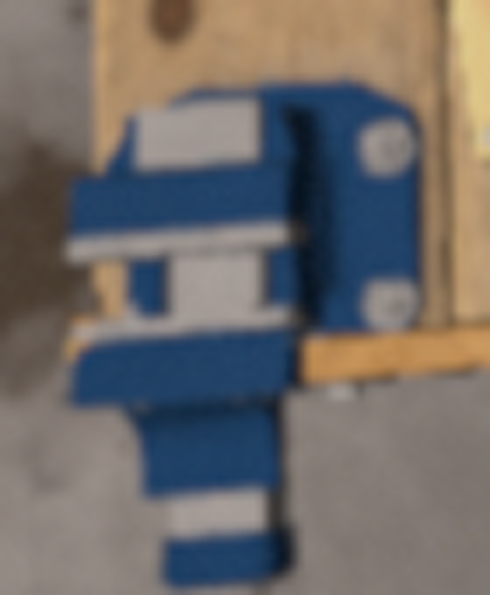

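View pics/s_vise.png

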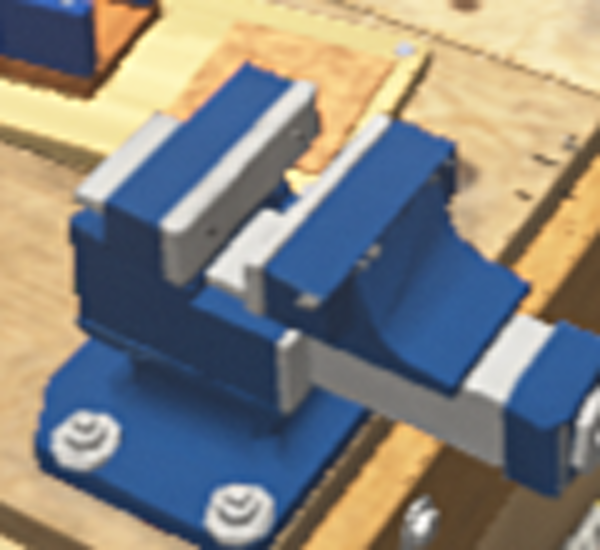

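```bash
python3 - <<'E'
from h import *
import pickle
s,t=pickle.load(open("c0.pkl","rb"))
T=lambda x,y:np.array([(x+.5)/8-.5+168,(y+.5)/8-.5+215]); S=lambda x,y:np.array([(x+.5)/7-.5+210,(y+.5)/7-.5+260])
def pr(n,a,b=None,z=None):
    r=tri(t,a,s,b); print(n,np.round(r[0],4),round(r[1],4), np.round(onz(t,a,z),4),np.round(onz(s,b,z),4)) 
pr("scr++",T(67,110),S(62,331),.0125); pr("scr--",T(392,500),S(707,279),.0125)
print("scr+-",onz(t,T(314,58),.0125),"scr-+",onz(t,T(141,553),.0125))
for n,a,b in (("fL+",(102,146),(155,188)),("fL-",(113,214),(234,207)),("fR+",(244,103),(241,93)),("fR-",(256,183),(320,110))): pr(n,T(*a),S(*b),.0605)
V=lambda x,y:((x+.5)/7-.5+115,(y+.5)/7-.5+265); W=lambda x,y:((x+.5)/5-.5+230,(y+.5)/5-.5+290)
pr("vise",V(290,170),W(250,65),.13); pr("vise2",V(300,225),W(315,90),.13)
C=lambda x,y:((x+.5)/10-.5+365,(y+.5)/10-.5+180)
D=lambda x,y:((x+.5)/10-.5+325,(y+.5)/10-.5+150)
# lid plate corners top view (top face z .078)
pl=[C(175,80),C(612,130),C(585,432),C(135,378)]
ps=[D(90,222),None,D(568,178),D(312,303)]
for a,b in zip(pl,ps):
    print("plate",np.round(onz(t,a,.078),4), b and np.round(onz(s,b,.078),4), b and np.round(tri(t,a,s,b)[0],4))
R=lambda z:0
# lever, sanding, offcut
print("lever t",onz(t,(377,257),.19)); print("sand",onz(t,(343,210),.03)); print("off",onz(t,(382,167),.036))
# cur jaw
from scipy.spatial.transform import Rotation as Ro
o=get_obs(); M=Ro.from_euler('xyz',o["eef_rot"]).as_matrix(); print(np.round(M,4), np.degrees(np.arctan2(M[1,1],M[0,1])))
print(o["qpos"])
E
```

```text
scr++ [0.5457 0.4015 0.0149] 0.0003 [0.5461 0.402  0.0125] [0.5481 0.3994 0.0125]
scr-- [0.3805 0.2786 0.0147] 0.0001 [0.3807 0.2791 0.0125] [0.382  0.2763 0.0125]
scr+- [0.55889373 0.30290601 0.0125    ] scr-+ [0.36832281 0.37753647 0.0125    ]
fL+ [0.5224 0.3757 0.0624] 0.0023 [0.5218 0.3755 0.0605] [0.5254 0.374  0.0605]
fL- [0.495  0.3717 0.0628] 0.0011 [0.4949 0.372  0.0605] [0.4977 0.3695 0.0605]
fR+ [0.5338 0.3202 0.0603] 0.0006 [0.534  0.3203 0.0605] [0.5333 0.3203 0.0605]
fR- [0.5027 0.3168 0.0621] 0.0014 [0.5024 0.3167 0.0605] [0.5049 0.3152 0.0605]
vise [0.3533 0.4328 0.1258] 0.0024 [0.3519 0.4309 0.13  ] [0.3515 0.4373 0.13  ]
vise2 [0.329  0.4294 0.1217] 0.0017 [0.3293 0.4271 0.13  ] [0.3225 0.4374 0.13  ]
plate [ 0.6087 -0.2589  0.078 ] [ 0.6097 -0.2554  0.078 ] [ 0.6101 -0.2587  0.0765]
plate [ 0.5814 -0.3923  0.078 ] None None
plate [ 0.4876 -0.3718  0.078 ] [ 0.4868 -0.3656  0.078 ] [ 0.4887 -0.3723  0.075 ]
plate [ 0.5159 -0.2362  0.078 ] [ 0.5177 -0.2331  0.078 ] [ 0.5174 -0.2358  0.0767]
lever t [ 0.38426576 -0.20518656  0.19      ]
sand [ 0.55735045 -0.13434988  0.03      ]
off [ 0.68672602 -0.27282194  0.036     ]
[[-2.000e-04  3.717e-01 -9.284e-01]
 [ 7.000e-04 -9.284e-01 -3.717e-01]
 [-1.000e+00 -7.000e-04 -0.000e+00]] -68.18032037041338
[-1.25659240e+00  3.00239678e-01  1.52134225e+00 -8.85247139e-06
  1.32072242e+00 -6.66191217e-02]
```

```bash
cat >> h.py <<'E'
from scipy.spatial.transform import Rotation as Ro
def plan(x,y,z,adeg=None):
    """total shift in present tool axes to TCP target, and turn about tool x (deg) to jaw angle adeg; also shift if turned first"""
    o=get_obs(); M=Ro.from_euler('xyz',o["eef_rot"]).as_matrix(); a=np.degrees(np.arctan2(M[1,1],M[0,1]))
    d=np.array([x,y,z])-o["ee_pos"]; print("t %.2f"%o["time_s"],"pos",np.round(o["ee_pos"],4),"a %.2f"%a,"tilt",np.round(M[:2,0],4),"grip %.4f"%o["grip_width"],"F",np.round(o["force"],1))
    print("shift now",np.round(M.T@d,4),"row count",round(np.linalg.norm(d)/.05,1))
    if adeg is not None:
        A=np.radians(adeg); M2=np.array([[0,np.cos(A),np.sin(A)],[0,np.sin(A),-np.cos(A)],[-1,0,0]])
        print("turn x %.2f"%-((adeg-a+180)%360-180),"shift after turn",np.round(M2.T@d,4), "full rotvec to down",np.round(np.degrees(Ro.from_matrix(M.T@M2).as_rotvec()),2))
E
python3 -c "
from h import *
plan(.56,-.273,.23,-10.1)"
```

```text
t 0.20 pos [ 0.2044 -0.5104  0.1837] a -68.18 tilt [-0.0002  0.0007] grip 0.0945 F [-0.8 -0.1 -0. ]
shift now [-0.0462 -0.0883 -0.4184] row count 8.6
turn x -58.08 shift after turn [-0.0463  0.3085 -0.2961] full rotvec to down [-5.808e+01 -2.000e-02  4.000e-02]
```

step_arm(motion=[[[-0.006,-0.011,-0.0523,0,0,0],[-0.006,-0.011,-0.0523,0,0,0],[-0.006,-0.011,-0.0523,0,0,0],[-0.006,-0.011,-0.0523,0,0,0],[-0.006,-0.011,-0.0523,0,0,0],[-0.006,-0.011,-0.0523,0,0,0],[-0.006,-0.011,-0.0523,0,0,0],[-0.006,-0.011,-0.0523,0,0,0]]], fingers=0.05, squeeze=15)

```text
time_s: 1.2
ee_pos: [0.5614, -0.2722, 0.2321]
eef_rot: [-0.595, 1.571, 2.927]
force: [-0.5, -0.8, -0.8]
grip_width: 0.0501
```

step_arm(motion=[[[0,0,0,-9.7,0,0],[0,0,0,-9.7,0,0],[0,0,0,-9.7,0,0],[0,0,0,-9.7,0,0],[0,0,0,-9.7,0,0],[0,0,0,-9.7,0,0],[0,0,0,0,0,0]]])

```text
time_s: 2.08
ee_pos: [0.5601, -0.2734, 0.2318]
eef_rot: [-2.036, 1.57, 2.501]
force: [0.6, 0.1, 0.6]
grip_width: 0.0501
```

```bash
python3 -c "
from h import *
plan(.56,-.273,.19,-10.1); print(get_obs()['qpos'])
s=camera('scene');t=camera('top');crop(t,350,160,450,245,7,'pics/t1.png');crop(s,310,120,410,210,7,'pics/s1.png')"
```

```text
t 2.08 pos [ 0.5601 -0.2734  0.2318] a -10.04 tilt [-0.0003  0.0002] grip 0.0501 F [0.6 0.1 0.6]
shift now [ 0.0418 -0.0001 -0.0003] row count 0.8
turn x 0.06 shift after turn [ 0.0418 -0.0002 -0.0003] full rotvec to down [ 0.06 -0.01  0.02]
[-5.12837008e-01  4.39076672e-01  1.22247478e+00  4.74575534e-05
  1.48040845e+00 -3.37587575e-01]
```

View pics/t1.png

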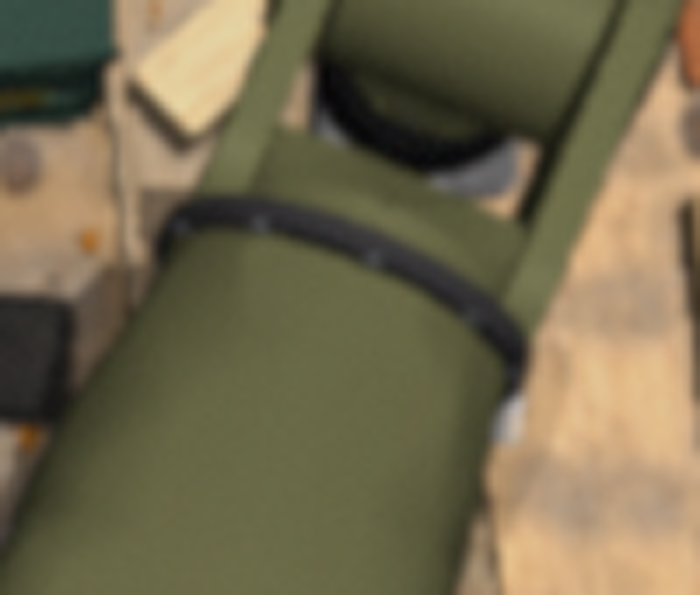

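View pics/s1.png

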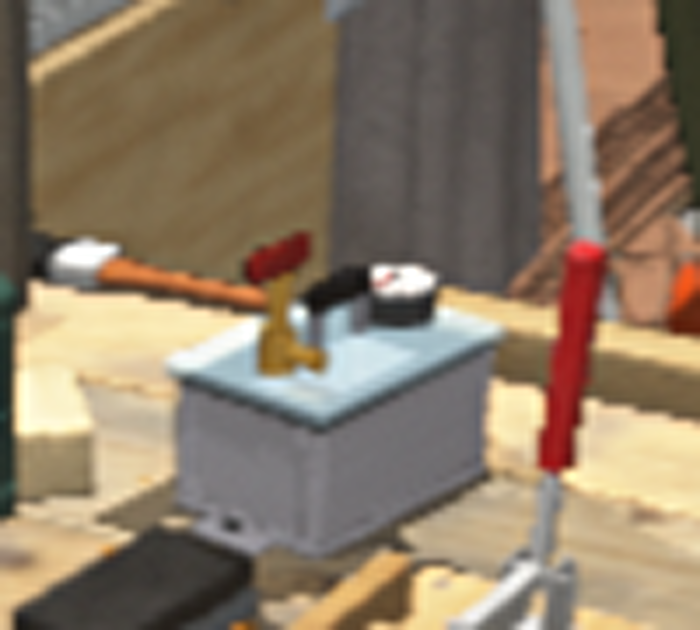

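step_arm(motion=[[[0.04,0,0,0,0,0],[0.035,0,0,0,0,0],[0,0,0,0,0,0]]])

```text
time_s: 2.55
ee_pos: [0.5591, -0.2728, 0.1548]
eef_rot: [-1.914, 1.566, 2.622]
force: [-0.7, -0.1, 0.9]
grip_width: 0.0498
```

```bash
python3 -c "
from h import *
s=camera('scene');crop(s,310,80,410,180,6,'pics/s2.png')
o=get_obs();print(o['ee_pos'],proj(s,o['ee_pos']))"
```

```text
[ 0.5600025  -0.27333833  0.15711547] [[350.03852534 150.10927985]]
```

View pics/s2.png

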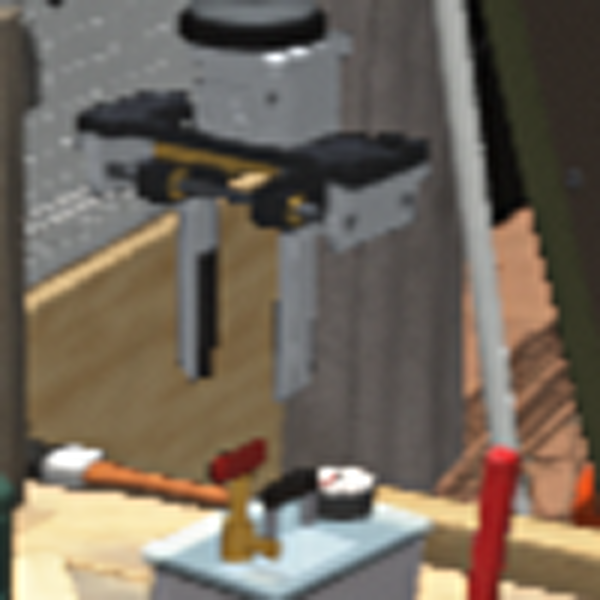

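```bash
python3 -c "
from h import *
s=camera('scene')
o=get_obs();M=Ro.from_euler('xyz',o['eef_rot']).as_matrix();p=o['ee_pos'];print(p)
im=s['pixels'][110:170,320:390,::-1].copy();im=cv2.resize(im,None,fx=10,fy=10,interpolation=cv2.INTER_CUBIC)
for d in (-.0375,-.025,0,.025,.0375):
  for w in(-.008,.008):
    q=proj(s,p+M@[0,d,w])[0];print(d,w,q);cv2.circle(im,(int((q[0]+.5-320)*10),int((q[1]+.5-110)*10)),4,(0,255,0),-1)
cv2.imwrite('pics/s3.png',im)"
```

```text
[ 0.56054905 -0.27363671  0.1584296 ]
-0.0375 -0.008 [358.00283457 153.08113415]
-0.0375 0.008 [360.96409308 151.64302455]
-0.025 -0.008 [354.78376869 152.16760344]
-0.025 0.008 [357.75426657 150.74292912]
0 -0.008 [348.43709337 150.3664962 ]
0 0.008 [351.42515384 148.96812743]
0.025 -0.008 [342.2095     148.59918294]
0.025 0.008 [345.21395026 147.22638968]
0.0375 -0.008 [339.1393166  147.72790321]
0.0375 0.008 [342.15153952 146.36763238]
```

View pics/s3.png

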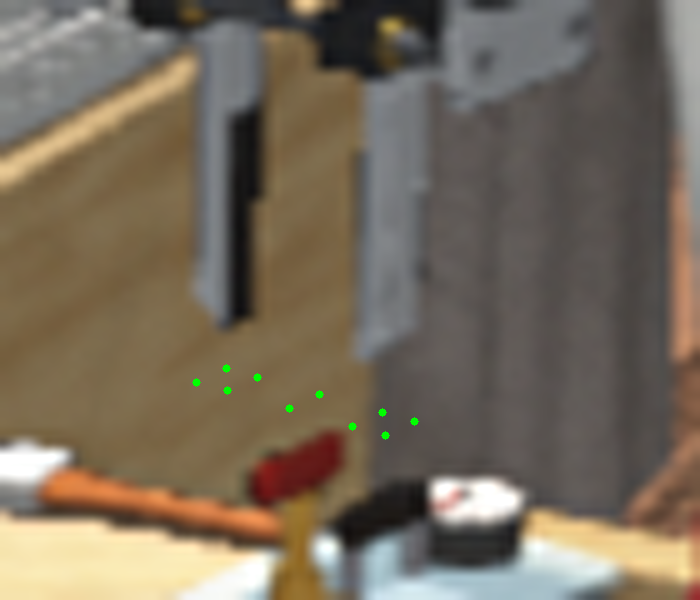

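```bash
python3 -c "
from h import *
import pickle
s,t=pickle.load(open('c0.pkl','rb'))
p=np.array([.2044,-.5104,.1837]);q=proj(s,p)[0];print(q,proj(t,p))
a=np.radians(-68.18);im=s['pixels'][60:160,440:540,::-1].copy();im=cv2.resize(im,None,fx=6,fy=6,interpolation=cv2.INTER_CUBIC)
for d in (-.06,-.047,0,.047,.06):
    q=proj(s,p+d*np.array([np.cos(a),np.sin(a),0]))[0];print(q);cv2.circle(im,(int((q[0]+.5-440)*6),int((q[1]+.5-60)*6)),4,(0,255,0),-1)
cv2.imwrite('pics/s0g.png',im)"
```

```text
[481.82588905 138.36384233] [[494.58579938 313.29895988]]
[484.9568702  144.82111674]
[484.25959619 143.38307242]
[481.82588905 138.36384233]
[479.52059949 133.60945814]
[478.90428648 132.33838622]
```

View pics/s0g.png

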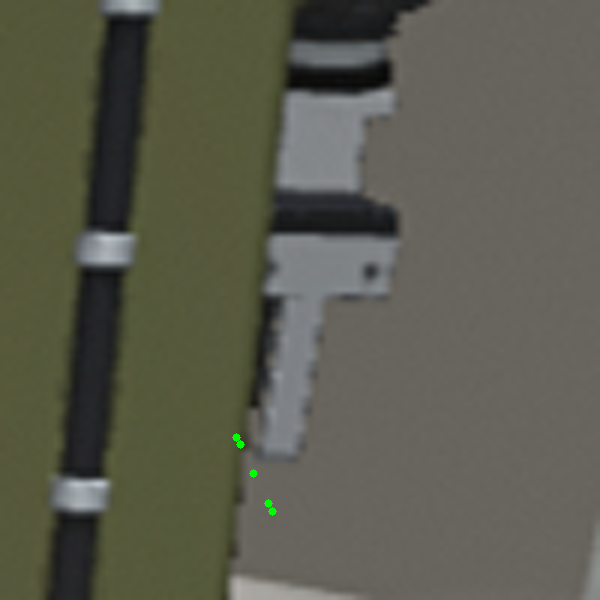

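step_arm(motion=[[[0.02,0,0,0,0,0],[0.018,0,0,0,0,0],[0,0,0,0,0,0],[0,0,0,0,0,0]]])

```text
time_s: 3.15
ee_pos: [0.5605, -0.2736, 0.1201]
eef_rot: [1.216, 1.57, -0.529]
force: [-0.5, 0.4, 0.4]
grip_width: 0.0501
```

```bash
python3 -c "
from h import *
s=camera('scene');crop(s,320,110,390,170,10,'pics/s4.png')
plan(.56,-.273,.118,-10.1)"
```

```text
t 3.20 pos [ 0.5605 -0.2736  0.1201] a -9.99 tilt [ 0.0012 -0.0007] grip 0.0501 F [0.4 0.  0.2]
shift now [ 0.0021 -0.0006 -0.0005] row count 0.0
turn x 0.11 shift after turn [ 0.0021 -0.0006 -0.0005] full rotvec to down [ 0.11  0.03 -0.08]
```

View pics/s4.png

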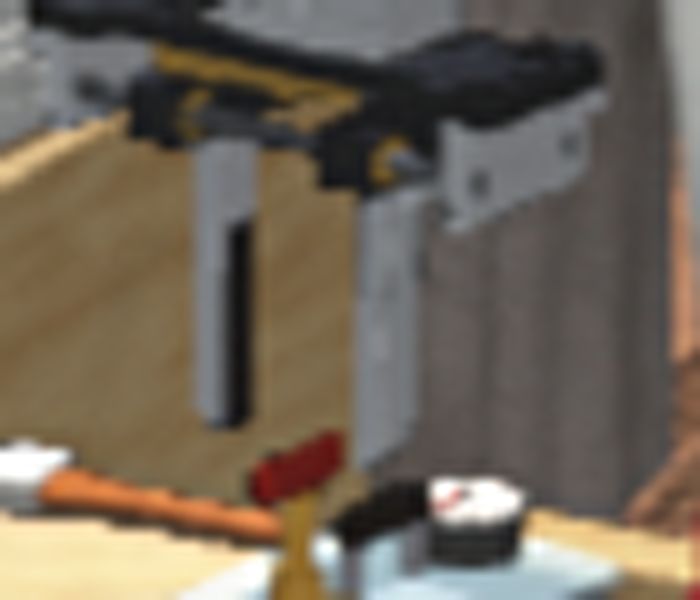

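step_arm(motion=[[[0.008,0,0,0,0,0],[0.008,0,0,0,0,0],[0,0,0,0,0,0]]])

```text
time_s: 3.58
ee_pos: [0.5597, -0.2732, 0.1021]
eef_rot: [-1.915, 1.569, 2.623]
force: [0.2, 0.4, 0.0]
grip_width: 0.0499
```

step_arm(motion=[[[0,0,0,0,0,0],[0,0,0,0,0,0],[0,0,0,0,0,0],[0,0,0,0,0,0],[0,0,0,0,0,0]]], fingers=0.0)

```text
time_s: 4.2
ee_pos: [0.5602, -0.2734, 0.1032]
eef_rot: [1.479, 1.571, -0.266]
force: [0.1, -0.2, 0.1]
grip_width: 0.0104
```

```bash
python3 -c "
from h import *
s=camera('scene');crop(s,320,110,390,170,10,'pics/s5.png')
plan(.56,-.273,.105,-10.1)"
```

```text
t 4.25 pos [ 0.5602 -0.2734  0.1031] a -9.98 tilt [ 0.0003 -0.0001] grip 0.0096 F [ 0.4 -0.  -0.1]
shift now [-0.0019 -0.0003 -0.0003] row count 0.0
turn x 0.12 shift after turn [-0.0019 -0.0003 -0.0003] full rotvec to down [ 0.12  0.   -0.02]
```

View pics/s5.png

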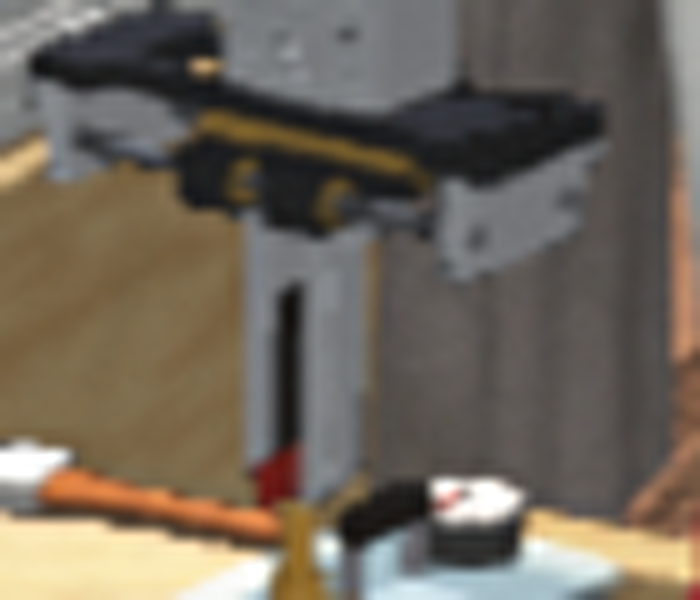

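step_arm(motion=[[[0,0,0,-8.0,0,0],[0,0,0,-8.0,0,0],[0,0,0,-8.0,0,0],[0,0,0,-8.0,0,0],[0,0,0,-8.0,0,0],[0,0,0,0,0,0]]])

```text
time_s: 5.0
ee_pos: [0.5603, -0.2733, 0.1031]
eef_rot: [0.973, 1.57, -0.074]
force: [2.7, 0.8, 0.2]
grip_width: 0.0097
```

step_arm(motion=[[[0,0,0,-8.0,0,0],[0,0,0,-8.0,0,0],[0,0,0,-8.0,0,0],[0,0,0,-8.0,0,0],[0,0,0,-8.0,0,0],[0,0,0,-4.0,0,0],[0,0,0,0,0,0],[0,0,0,0,0,0]]])

```text
time_s: 6.0
ee_pos: [0.5603, -0.2732, 0.1032]
eef_rot: [0.774, 1.57, 0.492]
force: [2.3, 2.2, 1.2]
grip_width: 0.01
```

```bash
python3 -c "
from h import *
s=camera('scene');crop(s,320,110,390,170,10,'pics/s6.png')
plan(.56,-.273,.105,76); print(get_obs()['moment'],get_obs()['qpos'])"
```

```text
t 6.05 pos [ 0.5603 -0.2732  0.1031] a 73.89 tilt [0.0004 0.0002] grip 0.0098 F [2.4 4.4 1.1]
shift now [-0.0019  0.0001 -0.0003] row count 0.0
turn x -2.11 shift after turn [-0.0019  0.0001 -0.0003] full rotvec to down [-2.11  0.02 -0.02]
[ 0.64790836 -0.64509868  0.01513108] [-5.12575115e-01  5.33207527e-01  1.38628712e+00  4.05664317e-04
  1.22190942e+00 -1.80227001e+00]
```

View pics/s6.png

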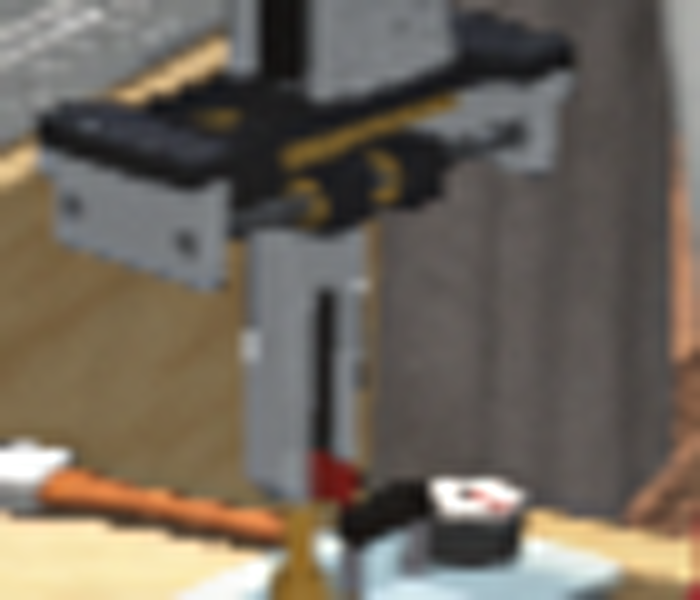

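step_arm(motion=[[[0,0,0,0,0,0],[0,0,0,0,0,0],[0,0,0,0,0,0],[-0.03,0,0,0,0,0],[-0.04,0,0,0,0,0],[0,0,0,0,0,0]]], fingers=0.03)

```text
time_s: 6.8
ee_pos: [0.5612, -0.2741, 0.1763]
eef_rot: [-0.257, 1.565, -0.536]
force: [-1.0, 0.6, -0.2]
grip_width: 0.0303
```

step_arm(motion=[[[0,0,0,9.8,0,0],[0,0,0,9.8,0,0],[0,0,0,9.8,0,0],[0,0,0,9.8,0,0],[0,0,0,9.8,0,0],[0,0,0,9.8,0,0],[0,0,0,9.8,0,0],[0,0,0,9.8,0,0],[0,0,0,9.5,0,0],[0,0,0,0,0,0]]], fingers=0.04)

```text
time_s: 8.05
ee_pos: [0.5598, -0.2733, 0.1721]
eef_rot: [-1.793, 1.57, 2.678]
force: [-0.1, 0.7, -0.9]
grip_width: 0.0399
```

```bash
python3 -c "
from h import *
s=camera('scene');crop(s,320,110,390,170,10,'pics/s7.png')
plan(.5494,-.3171,.14,-14)"
```

```text
t 8.10 pos [ 0.5599 -0.2733  0.1723] a -13.68 tilt [-0.0009  0.0005] grip 0.0399 F [1.3 0.5 0.1]
shift now [0.0323 0.0002 0.045 ] row count 1.1
turn x 0.32 shift after turn [0.0323 0.0004 0.045 ] full rotvec to down [ 0.32 -0.01  0.06]
```

View pics/s7.png

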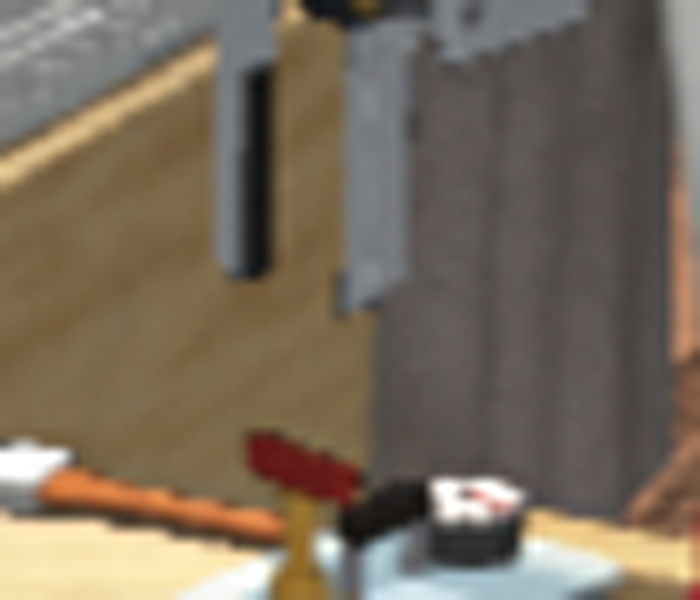

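The tap's red grip at (305,465) in the crop now lies across the lid, so it is open. On to the handle.

step_arm(motion=[[[0,0,0.045,0,0,0],[0.03,0,0,0,0,0],[0.03,0,0,0,0,0],[0.012,0,0,0,0,0],[0,0,0,0,0,0],[0,0,0,0,0,0]]], squeeze=40)

```text
time_s: 8.85
ee_pos: [0.5499, -0.3173, 0.1024]
eef_rot: [1.22, 1.569, -0.592]
force: [-0.2, -0.6, -0.0]
grip_width: 0.0401
```

```bash
python3 -c "
from h import *
s=camera('scene');crop(s,320,110,390,170,10,'pics/s8.png')
plan(.5494,-.3171,.085,-14)"
```

```text
t 8.90 pos [ 0.5499 -0.3173  0.1024] a -13.84 tilt [ 0.0016 -0.0011] grip 0.0397 F [-0.6 -0.3  0.2]
shift now [ 0.0174 -0.0005 -0.0001] row count 0.3
turn x 0.16 shift after turn [ 0.0174 -0.0005 -0.0001] full rotvec to down [ 0.16  0.04 -0.1 ]
```

View pics/s8.png

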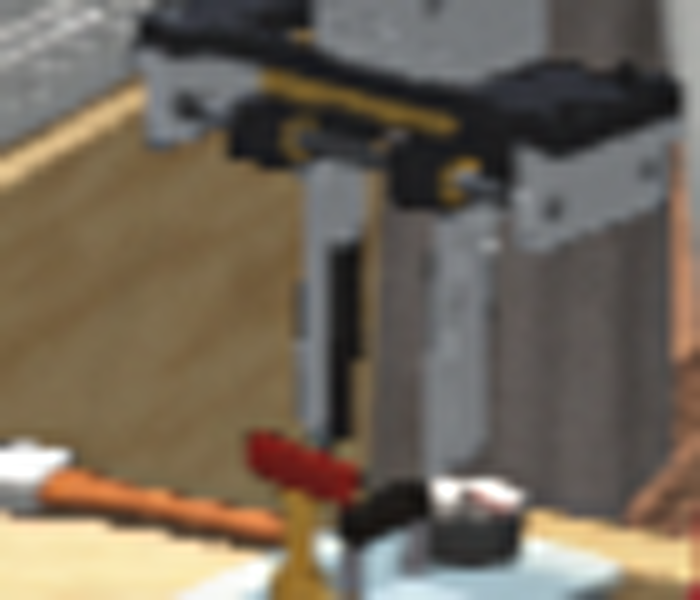

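step_arm(motion=[[[0.009,0,0,0,0,0],[0.009,0,0,0,0,0],[0.004,0,0,0,0,0],[0.004,0,0,0,0,0],[0,0,0,0,0,0],[0,0,0,0,0,0]]])

```text
time_s: 9.65
ee_pos: [0.5494, -0.3171, 0.0753]
eef_rot: [1.297, 1.571, -0.516]
force: [0.3, -0.1, 0.6]
grip_width: 0.0399
```

step_arm(motion=[[[0,0,0,0,0,0],[0,0,0,0,0,0],[0,0,0,0,0,0],[0,0,0,0,0,0],[0,0,0,0,0,0]]], fingers=0)

```text
time_s: 10.28
ee_pos: [0.5495, -0.3171, 0.0751]
eef_rot: [1.416, 1.57, -0.397]
force: [1.0, -0.2, 1.3]
grip_width: 0.0117
```

```bash
python3 -c "
from h import *
s=camera('scene');crop(s,320,110,390,170,10,'pics/s9.png')
plan(.5494,-.3171,.085,-14)"
```

```text
t 10.32 pos [ 0.5495 -0.3171  0.0752] a -13.88 tilt [ 0.0004 -0.0002] grip 0.0119 F [ 1.2 -1.  -0.1]
shift now [-0.0098 -0.0001 -0.    ] row count 0.2
turn x 0.12 shift after turn [-0.0098 -0.0001 -0.    ] full rotvec to down [ 0.12  0.   -0.02]
```

View pics/s9.png

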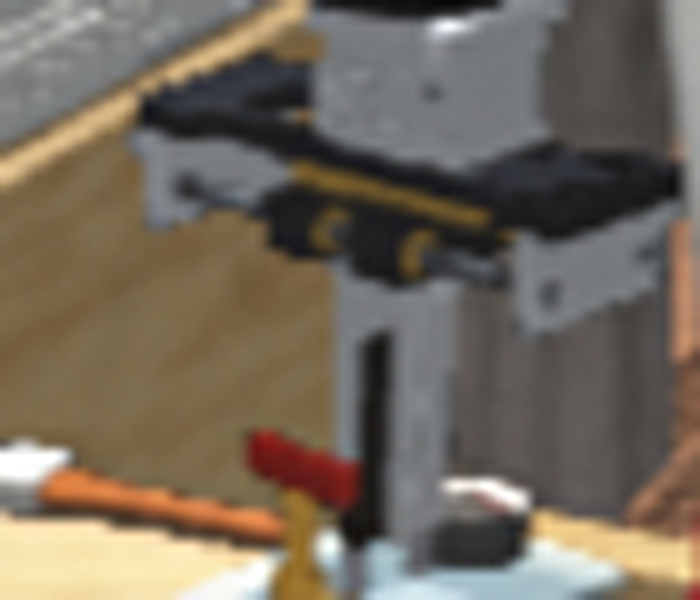

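step_arm(motion=[[[-0.004,0,0,0,0,0],[-0.008,0,0,0,0,0],[-0.015,0,0,0,0,0],[-0.02,0,0,0,0,0],[-0.01,0,0,0,0,0],[0,0,0,0,0,0]]])

```text
time_s: 11.08
ee_pos: [0.5495, -0.3172, 0.1329]
eef_rot: [1.224, 1.569, -0.589]
force: [0.1, -0.9, -4.5]
grip_width: 0.0117
```

```bash
python3 -c "
from h import *
s=camera('scene');crop(s,300,90,400,200,5,'pics/s10.png')
plan(.485,.101,.235,4.6)"
```

```text
t 11.12 pos [ 0.5492 -0.317   0.132 ] a -13.88 tilt [-0.0001  0.    ] grip 0.0118 F [-0.5 -0.6 -5.1]
shift now [-0.103  -0.1627 -0.3904] row count 8.7
turn x -18.48 shift after turn [-0.103  -0.0305 -0.4218] full rotvec to down [-18.48  -0.     0.  ]
```

View pics/s10.png

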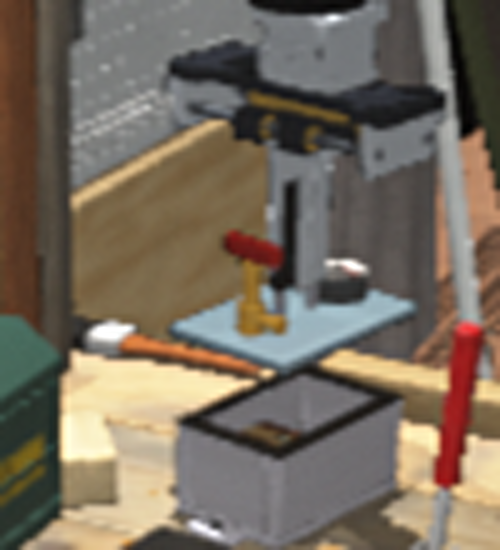

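step_arm(motion=[[[-0.02,0,0,0,0,0],[-0.03,0,0,0,0,0],[-0.033,0,0,0,0,0],[-0.02,0,0,0,0,0],[0,0,0,0,0,0]]])

```text
time_s: 11.75
ee_pos: [0.5496, -0.3172, 0.2355]
eef_rot: [1.208, 1.569, -0.605]
force: [-0.5, 0.5, -4.3]
grip_width: 0.0117
```

step_arm(motion=[[[0,-0.007,-0.0164,0,0,0],[0,-0.013,-0.032,0,0,0],[0,-0.0155,-0.037,0,0,0],[0,-0.0155,-0.037,0,0,0],[0,-0.0155,-0.037,0,0,0],[0,-0.0155,-0.037,0,0,0],[0,-0.0155,-0.037,0,0,0],[0,-0.0155,-0.037,0,0,0],[0,-0.0155,-0.037,0,0,0],[0,-0.0155,-0.037,0,0,0],[0,-0.012,-0.03,0,0,0],[0,-0.007,-0.016,0,0,0]]])

```text
time_s: 13.25
ee_pos: [0.484, 0.1022, 0.2337]
eef_rot: [-1.198, 1.569, -3.01]
force: [-0.1, 0.4, -4.4]
grip_width: 0.0117
```

step_arm(motion=[[[0,0,0,-3,0,0],[0,0,0,-6,0,0],[0,0,0,-6,0,0],[0,0,0,-3.5,0,0],[0,0,0,0,0,0]]])

```text
time_s: 13.88
ee_pos: [0.4846, 0.1006, 0.2343]
eef_rot: [-1.439, 1.57, -2.93]
force: [0.5, 0.1, -4.3]
grip_width: 0.0113
```

```bash
python3 -c "
from h import *
s=camera('scene');t=camera('top');crop(s,220,110,400,290,3,'pics/s11.png')
plan(.485,.101,.05,4.6)
crop(t,165,180,440,300,2.9,'pics/t11.png')"
```

```text
t 13.97 pos [0.4847 0.1007 0.2346] a 4.51 tilt [-0.0007 -0.0002] grip 0.0119 F [ 0.1  0.5 -4. ]
shift now [ 0.1846  0.0005 -0.0002] row count 3.7
turn x -0.09 shift after turn [ 0.1846  0.0003 -0.0002] full rotvec to down [-0.09  0.01  0.04]
```

View pics/s11.png

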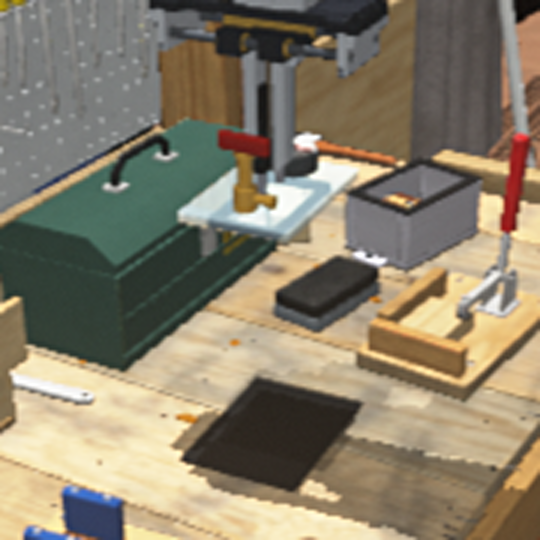

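View pics/t11.png

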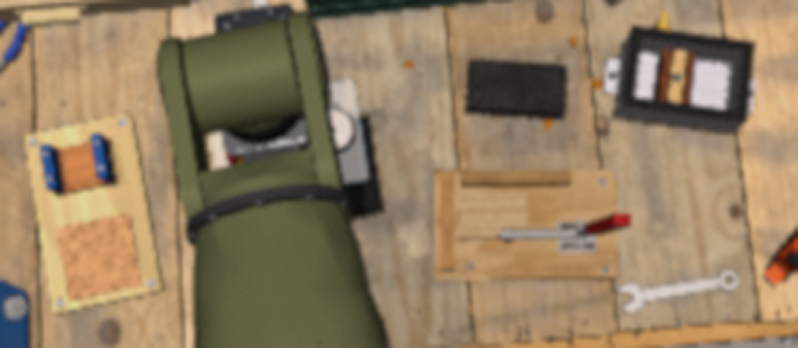

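```bash
python3 -c "
from h import *
import pickle
s,t=pickle.load(open('c0.pkl','rb'))
for z in (0,.1,.17): print(z,onz(t,(275,184),z)[:2],onz(t,(362,181),z)[:2])
print([onz(s,(220+x/3,110+y/3),0) for x,y in ((125,362),)])
t=camera('top');s=camera('scene')
pickle.dump((s,t),open('c1.pkl','wb'));crop(t,370,180,440,235,11,'pics/t_ch2.png');crop(s,325,155,395,205,11,'pics/s_ch2.png')"
```

```text
0 [0.66870177 0.07777072] [ 0.65490679 -0.20783859]
0.1 [0.64209589 0.07099522] [ 0.62918664 -0.19627579]
0.17 [0.62347176 0.06625238] [ 0.61118254 -0.18818182]
[array([0.6739433 , 0.06460436, 0.        ])]
```

View pics/t_ch2.png

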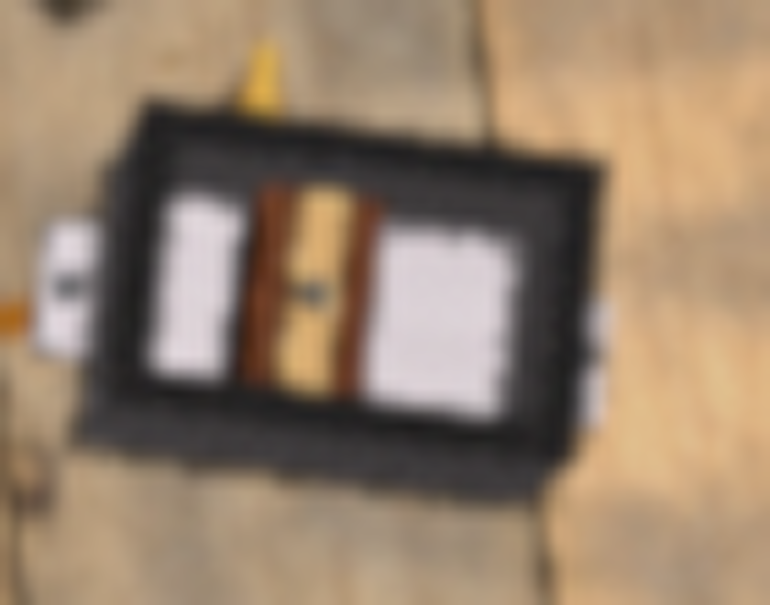

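View pics/s_ch2.png

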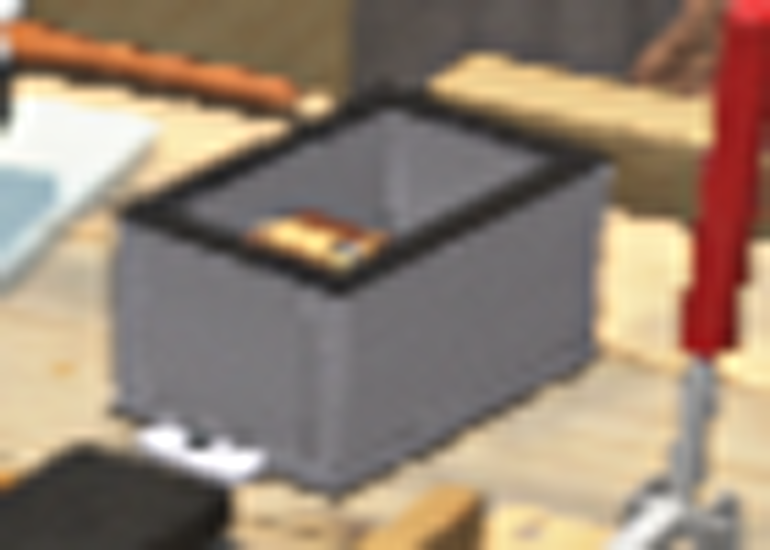

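step_arm(motion=[[[0.02,0,0,0,0,0],[0.035,0,0,0,0,0],[0.04,0,0,0,0,0],[0.04,0,0,0,0,0],[0.03,0,0,0,0,0],[0.018,0,0,0,0,0],[0.01,0,0,0,0,0],[0.007,0,0,0,0,0],[0.005,0,0,0,0,0],[0.003,0,0,0,0,0],[0,0,0,0,0,0],[0,0,0,0,0,0]]])

```text
time_s: 15.58
ee_pos: [0.4849, 0.101, 0.0273]
eef_rot: [1.634, 1.57, 0.144]
force: [-0.1, 0.0, -3.7]
grip_width: 0.0113
```

```bash
python3 -c "
from h import *
import pickle
plan(.485,.101,.0192,4.6)
s=camera('scene');crop(s,250,170,370,290,5,'pics/s12.png')
s,t=pickle.load(open('c1.pkl','rb'))
C=lambda x,y:((x+.5)/11-.5+370,(y+.5)/11-.5+180)
print('dot',tri(t,C(311,293),s,(325+348.5/11-.5, 155+247.5/11-.5)),onz(t,C(311,293),.048))
P=[onz(t,C(*p),.048)[:2] for p in ((258,186),(380,200),(360,398),(242,388))];print(np.round(P,4),np.mean(P,0))
Q=[onz(t,C(*p),.068)[:2] for p in ((150,103),(605,165))];print(np.round(Q,4))
"
```

```text
t 15.57 pos [0.4849 0.101  0.0273] a 4.62 tilt [0.0005 0.0001] grip 0.0113 F [-0.1  0.  -3.7]
shift now [0.0081 0.0001 0.    ] row count 0.2
turn x 0.02 shift after turn [0.0081 0.0001 0.    ] full rotvec to down [ 0.02 -0.   -0.03]
dot (array([ 0.55064273, -0.30559879,  0.05221106]), np.float64(0.00015479181612834884)) [ 0.55154478 -0.30634845  0.048     ]
[[ 0.5841 -0.2948]
 [ 0.577  -0.3293]
 [ 0.52   -0.3167]
 [ 0.5257 -0.2835]] [ 0.551682   -0.30608231]
[[ 0.6064 -0.2635]
 [ 0.5775 -0.3902]]
```

View pics/s12.png

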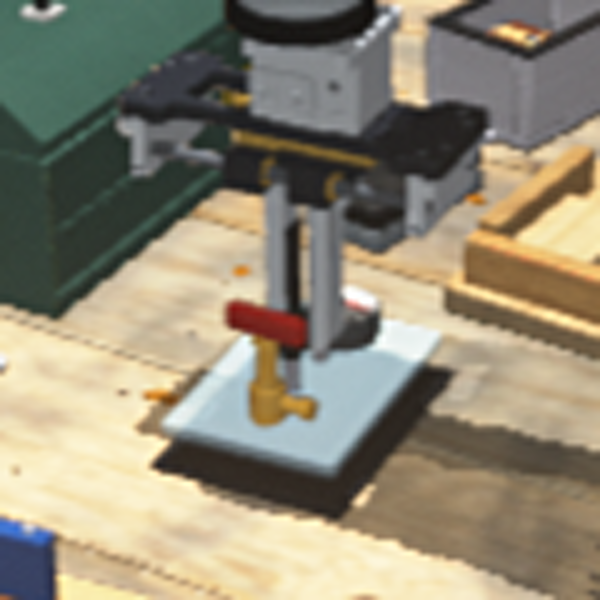

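step_arm(motion=[[[0.003,0,0,0,0,0],[0.002,0,0,0,0,0],[0.0015,0,0,0,0,0],[0,0,0,0,0,0],[0,0,0,0,0,0]]])

```text
time_s: 16.25
ee_pos: [0.4848, 0.101, 0.0206]
eef_rot: [1.918, 1.571, 0.428]
force: [-0.3, 0.0, -4.0]
grip_width: 0.012
```

step_arm(motion=[[[0.001,0,0,0,0,0],[0,0,0,0,0,0],[0,0,0,0,0,0]]])

```text
time_s: 16.62
ee_pos: [0.4848, 0.101, 0.0196]
eef_rot: [2.697, 1.571, 1.207]
force: [0.0, 0.0, -4.9]
grip_width: 0.0117
```

step_arm(motion=[[[0.001,0,0,0,0,0],[0,0,0,0,0,0],[0,0,0,0,0,0]]])

```text
time_s: 17.0
ee_pos: [0.4849, 0.101, 0.0191]
eef_rot: [1.648, 1.57, 0.158]
force: [-3.5, -0.8, 5.6]
grip_width: 0.0112
```

```bash
python3 -c "
from h import *
plan(.485,.101,.0192,4.6)"
```

```text
t 17.00 pos [0.4849 0.101  0.0191] a 4.62 tilt [0.0004 0.0001] grip 0.0112 F [-3.5 -0.8  5.6]
shift now [-0.0001  0.0001  0.    ] row count 0.0
turn x 0.02 shift after turn [-0.0001  0.0001  0.    ] full rotvec to down [ 0.02 -0.   -0.02]
```

Contact came at ee z 0.0191, against 0.0192 predicted. I'll let go and rise.

step_arm(motion=[[[0,0,0,0,0,0],[0,0,0,0,0,0],[0,0,0,0,0,0],[0,0,0,0,0,0],[-0.02,0,0,0,0,0],[-0.05,0,0,0,0,0],[-0.06,0,0,0,0,0],[-0.05,0,0,0,0,0]]], fingers=0.035)

```text
time_s: 18.0
ee_pos: [0.4847, 0.101, 0.2009]
eef_rot: [1.61, 1.57, 0.12]
force: [2.2, -0.2, 0.2]
grip_width: 0.0349
```

```bash
python3 -c "
from h import *
plan(.5515,-.306,.215,76.2)
s=camera('scene');crop(s,250,170,370,290,5,'pics/s13.png');print(get_obs()['qpos'])"
```

```text
t 18.00 pos [0.4847 0.101  0.2009] a 4.62 tilt [0.0013 0.0002] grip 0.0349 F [ 2.2 -0.2  0.2]
shift now [-0.014   0.0338  0.4111] row count 8.3
turn x -71.58 shift after turn [-0.0141 -0.3793  0.1619] full rotvec to down [-7.158e+01  4.000e-02 -7.000e-02]
[1.31557559e-01 1.57210484e-01 1.64158651e+00 6.51061563e-05
 1.33323620e+00 5.08430339e-02]
```

View pics/s13.png

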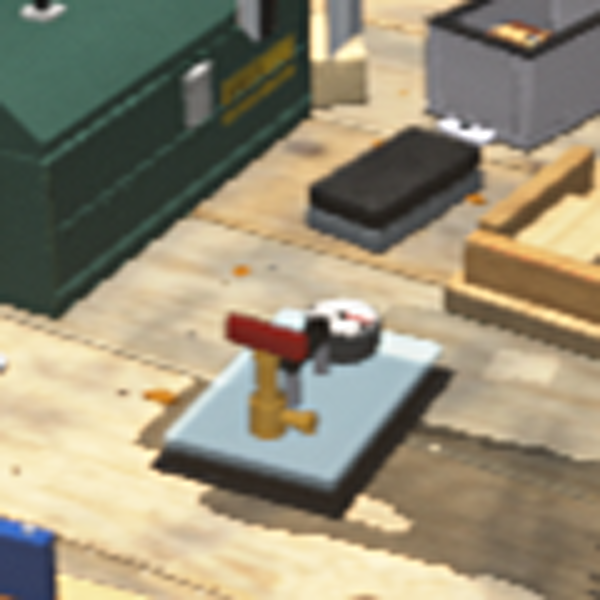

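step_arm(motion=[[[-0.01,0.004,0.04,0,0,0],[0,0.004,0.047,0,0,0],[0,0.004,0.047,0,0,0],[0,0.004,0.047,0,0,0],[0,0.004,0.047,0,0,0],[0,0.004,0.047,0,0,0],[0,0.004,0.047,0,0,0],[0,0.004,0.047,0,0,0],[0,0.002,0.042,0,0,0]]], fingers=0.052, squeeze=25)

```text
time_s: 19.18
ee_pos: [0.5518, -0.3076, 0.208]
eef_rot: [-2.278, 1.57, 2.515]
force: [-0.2, -0.7, 0.5]
grip_width: 0.0521
```

step_arm(motion=[[[0,0,0,-10.4,0,0],[0,0,0,-10.4,0,0],[0,0,0,-10.4,0,0],[0,0,0,-10.4,0,0],[0,0,0,-10.4,0,0],[0,0,0,-10.4,0,0],[0,0,0,-10.4,0,0],[0,0,0,0,0,0]]])

```text
time_s: 20.18
ee_pos: [0.5517, -0.3059, 0.2082]
eef_rot: [2.824, 1.57, 2.603]
force: [-0.4, 0.0, -0.2]
grip_width: 0.0522
```

```bash
python3 - <<'E'
from h import *
import pickle
s,t=pickle.load(open('c1.pkl','rb'))
b=t['pixels'][192:222,388:408]; S=8
big=cv2.resize(b,None,fx=S,fy=S,interpolation=cv2.INTER_CUBIC).astype(int); r,g,bb=big[...,0],big[...,1],big[...,2]
for n,m in (("light",(r>170)&(r-bb>60)),("wood",(r-bb>35))):
    m=m.astype(np.uint8);k,l,st,ce=cv2.connectedComponentsWithStats(m);i=1+np.argmax(st[1:,4])
    cn=max(cv2.findContours((l==i).astype(np.uint8),0,1)[0],key=cv2.contourArea);R=cv2.minAreaRect(cn)
    P=np.array([onz(t,(p+.5)/S-.5+[388,192],.048)[:2] for p in cv2.boxPoints(R)]);print(n,np.round(P,4).tolist(),P.mean(0))
    e=[P[(j+1)%4]-P[j] for j in range(4)];print([(round(np.linalg.norm(x),4),round(np.degrees(np.arctan2(x[1],x[0])),1)) for x in e])
plan(.5515,-.306,.1,77.5)
E
```

```text
light [[0.5571, -0.3008], [0.582, -0.3081], [0.5786, -0.3205], [0.5538, -0.3131]] [ 0.56788348 -0.31063693]
[(np.float64(0.0259), np.float64(-16.4)), (np.float64(0.0128), np.float64(-105.1)), (np.float64(0.0259), np.float64(163.5)), (np.float64(0.0127), np.float64(74.9))]
wood [[0.5264, -0.2808], [0.5872, -0.2961], [0.5793, -0.3309], [0.5186, -0.3153]] [ 0.55285682 -0.30577639]
[(np.float64(0.0627), np.float64(-14.1)), (np.float64(0.0357), np.float64(-102.8)), (np.float64(0.0626), np.float64(165.6)), (np.float64(0.0354), np.float64(77.3))]
t 20.18 pos [ 0.5517 -0.3059  0.2082] a 77.36 tilt [-0.0003  0.0002] grip 0.0522 F [-0.4  0.  -0.2]
shift now [ 0.1082 -0.0002 -0.0002] row count 2.2
turn x -0.14 shift after turn [ 0.1082 -0.0002 -0.0002] full rotvec to down [-0.14 -0.02 -0.01]
```

step_arm(motion=[[[0.04,0,0,0,0,0],[0.05,0,0,0,0,0],[0.05,0,0,0,0,0],[0.03,0,0,0,0,0],[0,0,0,0,0,0],[0,0,0,0,0,0]]])

```text
time_s: 20.92
ee_pos: [0.5524, -0.3063, 0.0401]
eef_rot: [-0.341, 1.569, -0.562]
force: [1.2, 0.1, 0.2]
grip_width: 0.0521
```

```bash
python3 -c "
from h import *
s=camera('scene');crop(s,310,120,400,205,8,'pics/s14.png')
plan(.5518,-.306,.006,77)"
```

```text
t 20.98 pos [ 0.5525 -0.3064  0.0404] a 77.33 tilt [ 0.0022 -0.0014] grip 0.0521 F [0.4 1.  0.9]
shift now [ 0.0344  0.0003 -0.0009] row count 0.7
turn x 0.33 shift after turn [ 0.0344  0.0002 -0.0008] full rotvec to down [0.33 0.14 0.05]
```

View pics/s14.png

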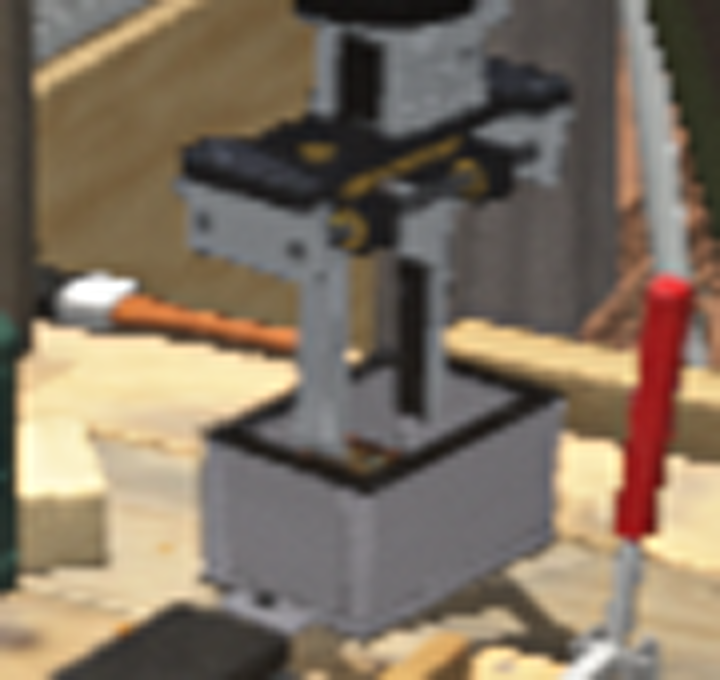

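step_arm(motion=[[[0.012,0,0,0,0,0],[0.012,0,0,0,0,0],[0.006,0,0,0,0,0],[0.005,0,0,0,0,0],[0,0,0,0,0,0],[0,0,0,0,0,0]]])

```text
time_s: 21.72
ee_pos: [0.5519, -0.306, 0.0038]
eef_rot: [-0.365, 1.57, -0.585]
force: [0.5, 0.7, 0.2]
grip_width: 0.0518
```

step_arm(motion=[[[0,0,0,0,0,0],[0,0,0,0,0,0],[0,0,0,0,0,0],[0,0,0,0,0,0],[0,0,0,0,0,0]]], fingers=0.0)

```text
time_s: 22.35
ee_pos: [0.5518, -0.306, 0.0037]
eef_rot: [-0.437, 1.57, -0.657]
force: [-0.8, -0.3, 3.2]
grip_width: 0.0358
```

```bash
python3 -c "
from h import *
s=camera('scene');crop(s,310,120,400,205,8,'pics/s15.png')
plan(.423,.3265,.22,97.8)"
```

```text
t 22.40 pos [ 0.5518 -0.306   0.0038] a 77.42 tilt [ 0.0003 -0.0002] grip 0.0355 F [-0.9 -0.7  3.2]
shift now [-0.2164  0.5892 -0.2634] row count 13.6
turn x -20.38 shift after turn [-0.2162  0.6441 -0.0418] full rotvec to down [-2.038e+01  2.000e-02  1.000e-02]
```

View pics/s15.png

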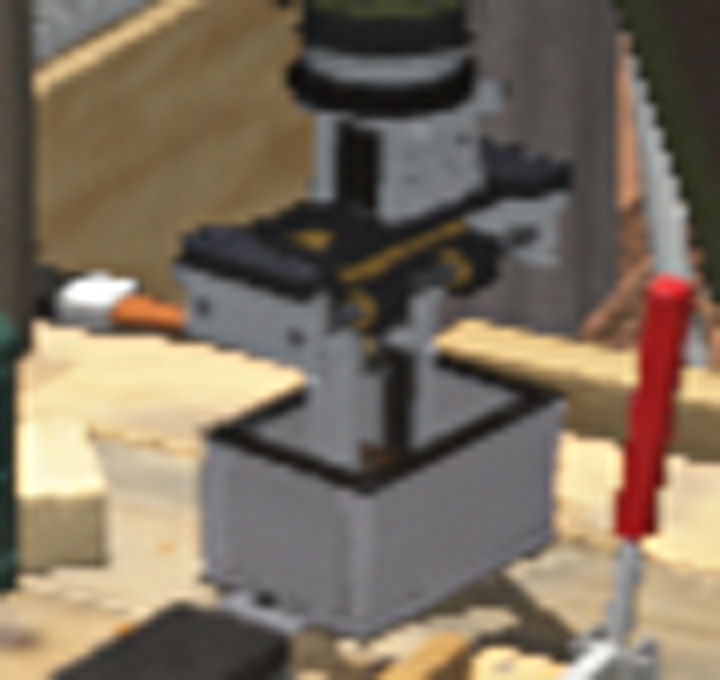

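step_arm(motion=[[[-0.006,0,0,0,0,0],[-0.012,0,0,0,0,0],[-0.02,0,0,0,0,0],[-0.03,0,0,0,0,0],[-0.04,0,0,0,0,0],[-0.05,0,0,0,0,0],[-0.03,0,0,0,0,0],[-0.012,0,0,0,0,0],[0,0,0,0,0,0]]])

```text
time_s: 23.52
ee_pos: [0.5517, -0.3059, 0.2039]
eef_rot: [-0.358, 1.57, -0.578]
force: [-0.5, 0.4, -1.0]
grip_width: 0.0356
```

```bash
python3 -c "
from h import *
s=camera('scene');crop(s,310,80,400,205,5,'pics/s16.png')
plan(.423,.3265,.2,97.8)"
```

```text
t 23.57 pos [ 0.5515 -0.3057  0.2027] a 77.42 tilt [-0.0009  0.0006] grip 0.0360 F [ 0.3 -0.2 -1.9]
shift now [ 0.0032  0.589  -0.2631] row count 12.9
turn x -20.38 shift after turn [ 0.0027  0.6438 -0.0415] full rotvec to down [-20.38  -0.05  -0.03]
```

View pics/s16.png

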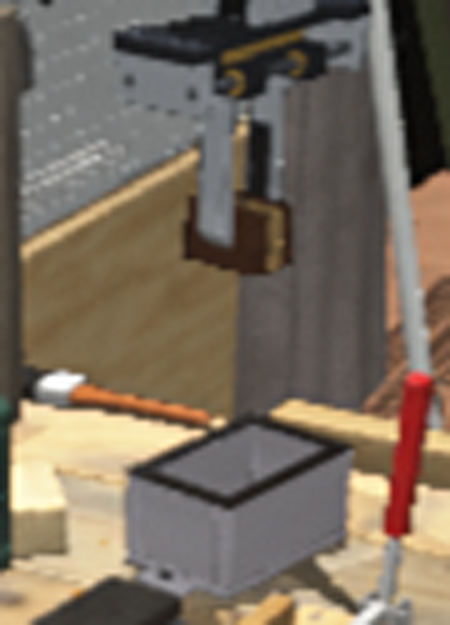

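step_arm(motion=[[[0,0.0166,-0.0074,0,0,0],[0,0.029,-0.013,0,0,0],[0,0.0415,-0.0185,0,0,0],[0,0.0415,-0.0185,0,0,0],[0,0.0415,-0.0185,0,0,0],[0,0.0415,-0.0185,0,0,0],[0,0.0415,-0.0185,0,0,0],[0,0.0415,-0.0185,0,0,0],[0,0.0415,-0.0185,0,0,0],[0,0.0415,-0.0185,0,0,0],[0,0.0415,-0.0185,0,0,0],[0,0.0415,-0.0185,0,0,0]]])

```text
time_s: 25.08
ee_pos: [0.4506, 0.1896, 0.2022]
eef_rot: [-2.598, 1.569, -2.817]
force: [1.0, 0.7, -1.2]
grip_width: 0.0356
```

step_arm(motion=[[[0,0.0415,-0.0185,0,0,0],[0,0.0415,-0.0185,0,0,0],[0,0.029,-0.013,0,0,0],[0,0.0166,-0.0074,0,0,0],[0,0,0,-4,0,0],[0,0,0,-6,0,0],[0,0,0,-6,0,0],[0,0,0,-4.4,0,0],[0,0,0,0,0,0]]])

```text
time_s: 26.2
ee_pos: [0.4236, 0.3259, 0.2029]
eef_rot: [-2.651, 1.57, -2.516]
force: [0.4, -0.4, -0.6]
grip_width: 0.0358
```

```bash
python3 -c "
from h import *
s=camera('scene');t=camera('top');crop(s,200,110,380,310,3,'pics/s17.png')
plan(.423,.3265,.01,97.8)
crop(t,165,180,440,300,2.9,'pics/t17.png')"
```

```text
t 26.30 pos [0.4236 0.3261 0.2032] a 97.69 tilt [-0.0006 -0.0004] grip 0.0357 F [ 0.1 -0.4 -1.4]
shift now [ 0.1932  0.0006 -0.0004] row count 3.9
turn x -0.11 shift after turn [ 0.1932  0.0005 -0.0006] full rotvec to down [-0.11 -0.04  0.02]
```

View pics/s17.png

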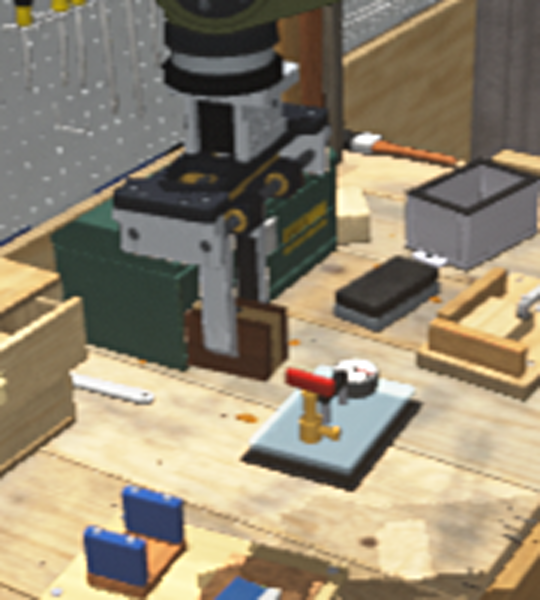

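View pics/t17.png

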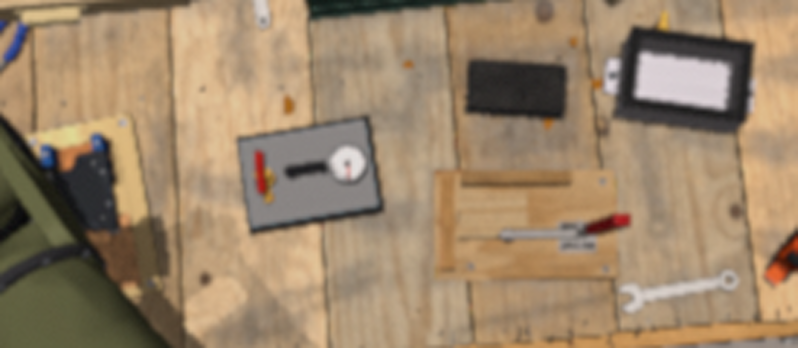

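step_arm(motion=[[[0.02,0,0,0,0,0],[0.035,0,0,0,0,0],[0.04,0,0,0,0,0],[0.035,0,0,0,0,0],[0.025,0,0,0,0,0],[0.015,0,0,0,0,0],[0.01,0,0,0,0,0],[0.005,0,0,0,0,0],[0,0,0,0,0,0],[0,0,0,0,0,0]]])

```text
time_s: 27.55
ee_pos: [0.4239, 0.3266, 0.0191]
eef_rot: [0.464, 1.57, 0.601]
force: [0.2, 0.6, -0.6]
grip_width: 0.036
```

```bash
python3 -c "
from h import *
s=camera('scene');crop(s,200,200,350,330,5,'pics/s18.png')
plan(.423,.3265,.0098,97.8)"
```

```text
t 27.60 pos [0.4239 0.3266 0.0191] a 97.82 tilt [0.0008 0.0005] grip 0.0356 F [ 0.5  0.3 -1.6]
shift now [ 0.0093  0.     -0.0009] row count 0.2
turn x 0.02 shift after turn [ 0.0093  0.     -0.0009] full rotvec to down [ 0.02  0.05 -0.02]
```

View pics/s18.png

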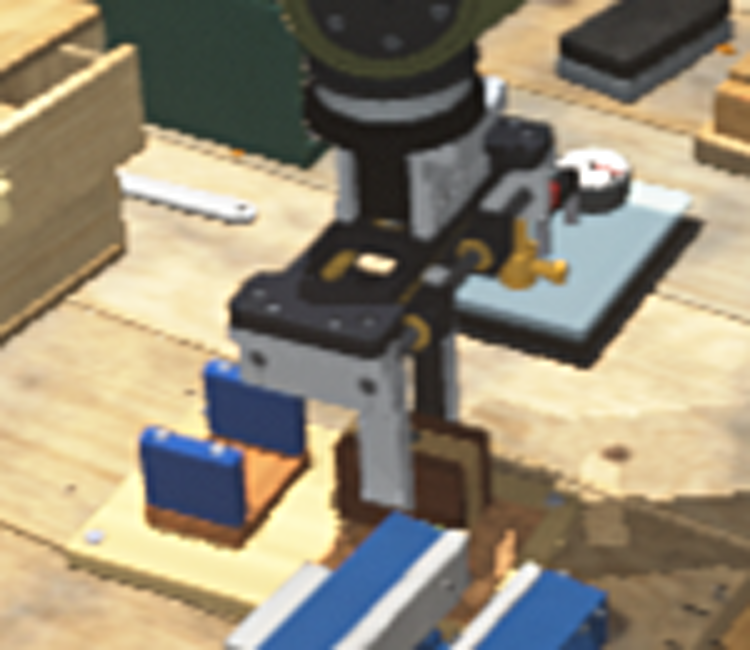

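step_arm(motion=[[[0.004,0,0,0,0,0],[0.003,0,0,0,0,0],[0.001,0,0,0,0,0],[0,0,0,0,0,0],[0,0,0,0,0,0]]])

```text
time_s: 28.22
ee_pos: [0.4236, 0.3264, 0.0106]
eef_rot: [0.648, 1.571, 0.784]
force: [-0.2, 0.1, -0.7]
grip_width: 0.0361
```

step_arm(motion=[[[0.001,0,0,0,0,0],[0,0,0,0,0,0],[0,0,0,0,0,0]]])

```text
time_s: 28.6
ee_pos: [0.4237, 0.3265, 0.0097]
eef_rot: [0.434, 1.57, 0.57]
force: [-0.1, -0.2, 3.4]
grip_width: 0.0353
```

step_arm(motion=[[[0.001,0,0,0,0,0],[0,0,0,0,0,0],[0,0,0,0,0,0]]])

```text
time_s: 28.98
ee_pos: [0.4237, 0.3265, 0.0097]
eef_rot: [0.34, 1.57, 0.477]
force: [-6.7, -3.6, 17.1]
grip_width: 0.0358
```

step_arm(motion=[[[0,0,0,0,0,0],[0,0,0,0,0,0],[0,0,0,0,0,0],[-0.01,0,0,0,0,0],[-0.04,0,0,0,0,0],[-0.05,0,0,0,0,0],[-0.05,0,0,0,0,0],[0,0,0,0,0,0]]], fingers=0.055)

```text
time_s: 29.98
ee_pos: [0.4249, 0.3273, 0.1629]
eef_rot: [0.457, 1.564, 0.593]
force: [0.2, -0.5, -0.1]
grip_width: 0.0548
```

step_arm(motion=[[[0,0,0,10,0,0],[0,0,0,10,0,0],[0,0,0,10,0,0],[0,0,0,10,0,0],[0,0,0,10,0,0],[0,0,0,10,0,0],[0,0,0,10,0,0],[0,0,0,10,0,0],[0,0,0,10,0,0],[0,0,0,0,0,0],[0,0,0,0,0,0]]], fingers=0.09)

```text
time_s: 31.35
ee_pos: [0.4234, 0.3263, 0.1582]
eef_rot: [-1.172, 1.57, -2.602]
force: [0.5, 0.9, 0.8]
grip_width: 0.0898
```

```bash
python3 -c "
from h import *
s=camera('scene');crop(s,200,160,350,330,4,'pics/s19.png')
t=camera('top');crop(t,165,200,245,300,6,'pics/t19.png')
plan(.4237,.3265,.04,7.8)"
```

```text
t 31.45 pos [0.4235 0.3263 0.1584] a 7.97 tilt [-0.0003 -0.0001] grip 0.0899 F [ 0.  -0.5 -0.2]
shift now [ 1.184e-01  2.000e-04 -1.000e-04] row count 2.4
turn x 0.17 shift after turn [ 1.184e-01  2.000e-04 -1.000e-04] full rotvec to down [0.17 0.01 0.02]
```

View pics/s19.png

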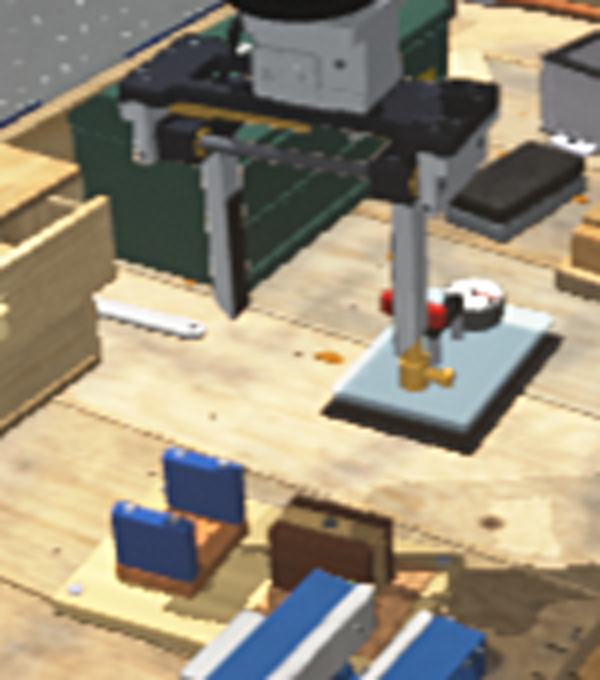

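View pics/t19.png

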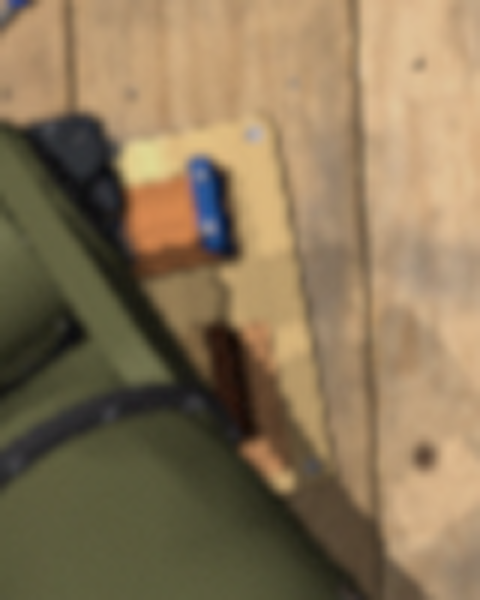

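The blank stands upright on the pad, at (330,545) in the scene crop. I'll take it by its ends now.

step_arm(motion=[[[0.03,0,0,0,0,0],[0.04,0,0,0,0,0],[0.035,0,0,0,0,0],[0.02,0,0,0,0,0],[0.014,0,0,0,0,0],[0.007,0,0,0,0,0],[0,0,0,0,0,0],[0,0,0,0,0,0]]])

```text
time_s: 32.45
ee_pos: [0.424, 0.3266, 0.0133]
eef_rot: [2.009, 1.57, 0.574]
force: [0.5, -0.3, -0.4]
grip_width: 0.0902
```

```bash
python3 -c "
from h import *
s=camera('scene');crop(s,200,160,350,330,4,'pics/s20.png')
plan(.4237,.3265,.012,7.8)"
```

```text
t 32.50 pos [0.4239 0.3266 0.0133] a 7.83 tilt [0.001  0.0006] grip 0.0902 F [ 0.3 -0.   0.3]
shift now [ 0.0013 -0.0003  0.0001] row count 0.0
turn x 0.03 shift after turn [ 0.0013 -0.0003  0.0001] full rotvec to down [ 0.03 -0.03 -0.06]
```

View pics/s20.png

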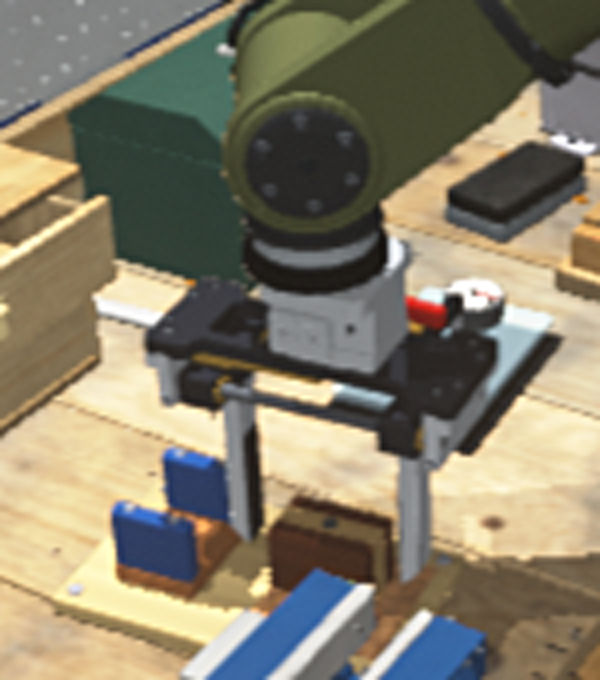

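step_arm(motion=[[[0,0,0,0,0,0],[0,0,0,0,0,0],[0,0,0,0,0,0],[0,0,0,0,0,0],[0,0,0,0,0,0],[0,0,0,0,0,0]]], fingers=0.0, squeeze=25)

```text
time_s: 33.25
ee_pos: [0.4236, 0.3264, 0.0126]
eef_rot: [1.837, 1.571, 0.403]
force: [-0.5, -0.4, 2.3]
grip_width: 0.0596
```

step_arm(motion=[[[-0.005,0,0,0,0,0],[-0.015,0,0,0,0,0],[-0.03,0,0,0,0,0],[-0.025,0,0,0,0,0],[-0.01,0,0,0,0,0],[0,0,0,0,0,0]]])

```text
time_s: 34.0
ee_pos: [0.4237, 0.3265, 0.098]
eef_rot: [1.997, 1.57, 0.563]
force: [-0.0, 0.4, -0.8]
grip_width: 0.0602
```

```bash
python3 -c "
from h import *
s=camera('scene');crop(s,200,160,350,330,4,'pics/s21.png')
t=camera('top');crop(t,165,200,245,300,6,'pics/t21.png')
plan(.513,.3465,.0983,7.8)"
```

```text
t 34.10 pos [0.4232 0.3261 0.0967] a 7.82 tilt [-0.0011 -0.0007] grip 0.0599 F [-0.7  0.4 -1.1]
shift now [-0.0017  0.0917 -0.008 ] row count 1.8
turn x 0.02 shift after turn [-0.0016  0.0917 -0.008 ] full rotvec to down [0.02 0.03 0.07]
```

View pics/s21.png

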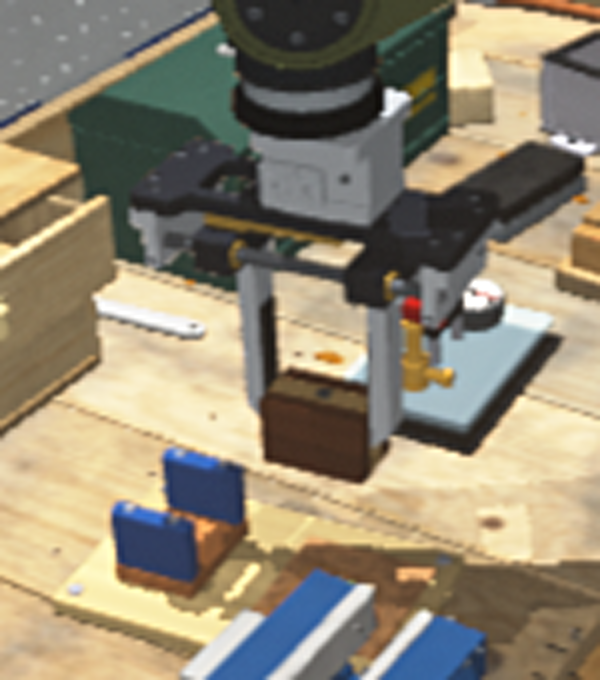

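step_arm(motion=[[[0,0.02,-0.002,0,0,0],[0,0.03,-0.003,0,0,0],[0,0.028,-0.002,0,0,0],[0,0.0135,-0.001,0,0,0],[0,0,0,0,0,0],[0,0,0,0,0,0],[0,0,0,0,0,0]]])

```text
time_s: 34.98
ee_pos: [0.5126, 0.3467, 0.0975]
eef_rot: [-1.271, 1.571, -2.705]
force: [0.1, -0.5, -0.9]
grip_width: 0.0599
```

```bash
python3 -c "
from h import *
import pickle
s=camera('scene');crop(s,200,210,290,310,7,'pics/s22.png')
t=camera('top');crop(t,160,200,230,290,7,'pics/t22.png');pickle.dump((s,t),open('c2.pkl','wb'))
plan(.513,.3465,.07,7.8)"
```

```text
t 35.08 pos [0.5128 0.3468 0.0977] a 7.83 tilt [0.     0.0001] grip 0.0598 F [ 0.3 -0.7 -0.4]
shift now [0.0277 0.0001 0.0003] row count 0.6
turn x 0.03 shift after turn [0.0277 0.0001 0.0003] full rotvec to down [ 0.03 -0.   -0.  ]
```

View pics/s22.png

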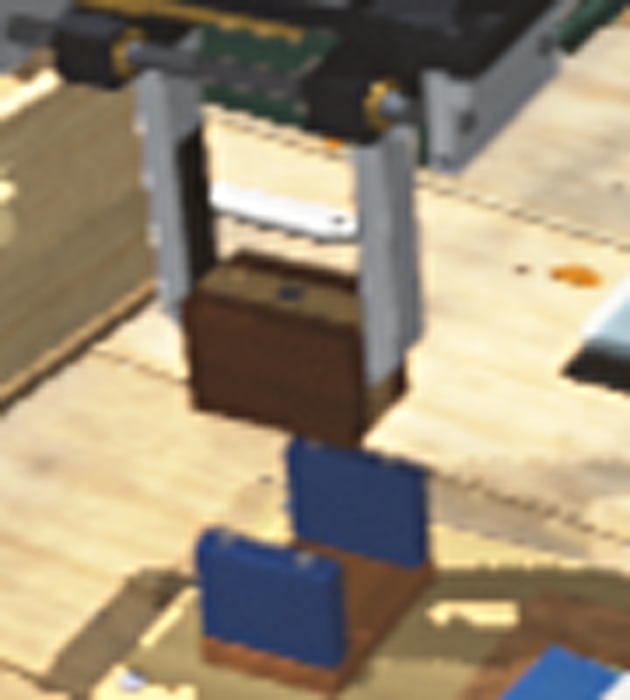

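View pics/t22.png

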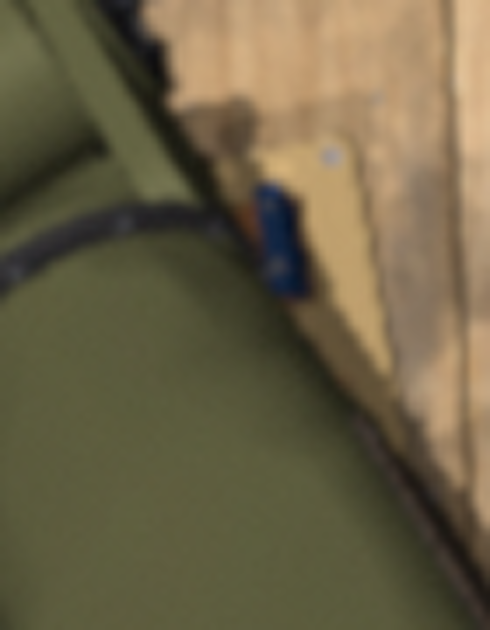

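```bash
python3 -c "
from h import *
import pickle
s,t=pickle.load(open('c2.pkl','rb'))
print(onz(s,(200+291.5/7-.5, 210+292.5/7-.5),.1391))
S=lambda x,y:((x+.5)/7-.5+200,(y+.5)/7-.5+210)
# blank bottom-left front corner etc (z=.099): near face bottom corners
for p in ((195,410),(357,443)): print(onz(s,S(*p),.0991))
a=np.radians(7.8);X=np.array([np.cos(a),np.sin(a)]);Y=np.array([-X[1],X[0]]);c=np.array([.5128,.3468])
for sx in(1,-1): print('exp',c+.03*sx*X+.018*Y)
for p in ((224,538),(304,557)): print('fL',onz(s,S(*p),.0605))
"
```

```text
[0.51456332 0.34429864 0.1391    ]
[0.5399421  0.36549042 0.0991    ]
[0.48481216 0.35467275 0.0991    ]
exp [0.54007955 0.36870493]
exp [0.48063468 0.36056199]
fL [0.52570611 0.37418589 0.0605    ]
fL [0.49767532 0.36949766 0.0605    ]
```

step_arm(motion=[[[0.012,0,0,0,0,0],[0.015,0,0,0,0,0],[0.008,0,0,0,0,0],[0.006,0,0,0,0,0],[0.006,0,0,0,0,0],[0,0,0,0,0,0],[0,0,0,0,0,0]]])

```text
time_s: 35.95
ee_pos: [0.5133, 0.3469, 0.0509]
eef_rot: [2.05, 1.57, 0.616]
force: [-0.6, 0.0, -1.6]
grip_width: 0.0599
```

```bash
python3 -c "
from h import *
s=camera('scene');crop(s,200,210,290,310,7,'pics/s23.png')
plan(.513,.3465,.0206,7.8)"
```

```text
t 36.00 pos [0.5133 0.3469 0.0509] a 7.82 tilt [0.0005 0.0003] grip 0.0595 F [-0.8  0.2 -0.1]
shift now [ 0.0303 -0.0004  0.0003] row count 0.6
turn x 0.02 shift after turn [ 0.0303 -0.0004  0.0003] full rotvec to down [ 0.02 -0.01 -0.03]
```

View pics/s23.png

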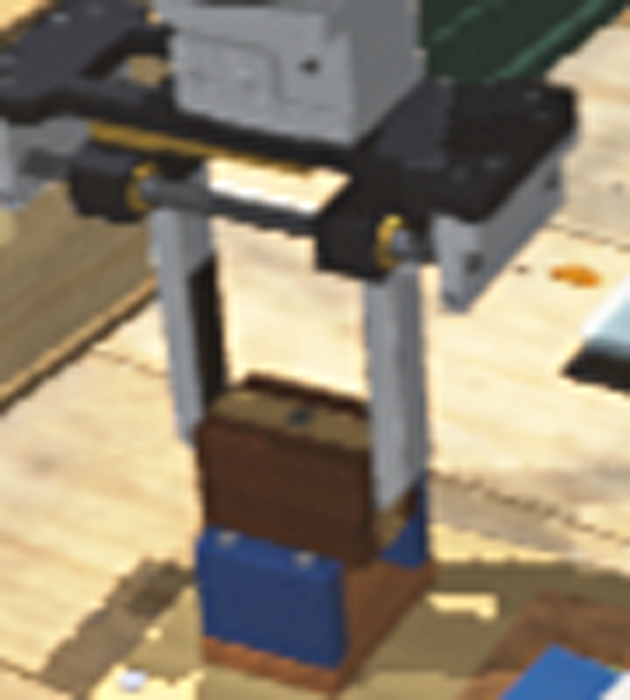

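step_arm(motion=[[[0.007,0,0,0,0,0],[0.007,0,0,0,0,0],[0.006,0,0,0,0,0],[0.005,0,0,0,0,0],[0.002,0,0,0,0,0],[0,0,0,0,0,0],[0,0,0,0,0,0]]])

```text
time_s: 36.88
ee_pos: [0.5133, 0.3468, 0.0238]
eef_rot: [2.01, 1.57, 0.576]
force: [-0.4, -1.5, -1.4]
grip_width: 0.0599
```

step_arm(motion=[[[0.0015,0,0,0,0,0],[0,0,0,0,0,0],[0,0,0,0,0,0]]])

```text
time_s: 37.25
ee_pos: [0.5132, 0.3468, 0.0221]
eef_rot: [3.052, 1.571, 1.618]
force: [-0.8, 0.4, -1.1]
grip_width: 0.0596
```

step_arm(motion=[[[0.001,0,0,0,0,0],[0,0,0,0,0,0],[0,0,0,0,0,0]]])

```text
time_s: 37.62
ee_pos: [0.5131, 0.3468, 0.021]
eef_rot: [-1.349, 1.571, -2.784]
force: [0.4, 0.2, -0.8]
grip_width: 0.0597
```

```bash
python3 -c "
from h import *
s=camera('scene');crop(s,200,210,290,310,7,'pics/s24.png')
plan(.513,.3465,.0206,7.8)"
```

```text
t 37.67 pos [0.5132 0.3468 0.021 ] a 7.82 tilt [ 0. -0.] grip 0.0594 F [ 0.2  0.1 -0.4]
shift now [ 0.0004 -0.0002  0.0002] row count 0.0
turn x 0.02 shift after turn [ 0.0004 -0.0002  0.0002] full rotvec to down [ 0.02  0.   -0.  ]
```

View pics/s24.png

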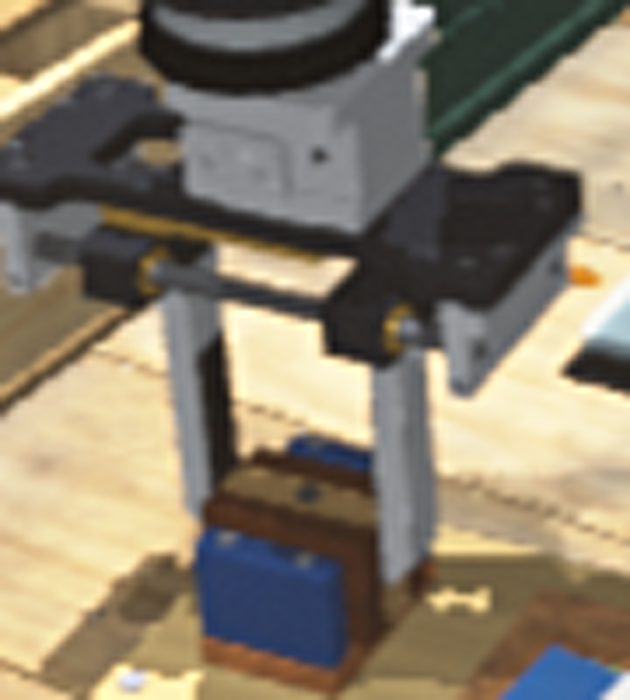

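step_arm(motion=[[[0.001,0,0,0,0,0],[0,0,0,0,0,0],[0,0,0,0,0,0]]])

```text
time_s: 38.05
ee_pos: [0.5132, 0.3468, 0.0206]
eef_rot: [2.061, 1.57, 0.626]
force: [-2.8, -1.5, 6.0]
grip_width: 0.0597
```

step_arm(motion=[[[0,0,0,0,0,0],[0,0,0,0,0,0],[0,0,0,0,0,0],[0,0,0,0,0,0],[-0.01,0,0,0,0,0],[-0.03,0,0,0,0,0],[-0.05,0,0,0,0,0],[-0.05,0,0,0,0,0],[0,0,0,0,0,0]]], fingers=0.08)

```text
time_s: 39.17
ee_pos: [0.5146, 0.3477, 0.1651]
eef_rot: [1.967, 1.563, 0.533]
force: [-0.0, -0.2, -0.4]
grip_width: 0.0799
```

step_arm(motion=[[[-0.02,-0.03,0.03,0,0,0],[0,-0.03,0.04,0,0,0],[0,-0.03,0.05,0,0,0],[0,-0.03,0.05,0,0,0],[0,-0.03,0.05,0,0,0],[0,0,0.05,0,0,0],[0,0,0.05,0,0,0],[0,0,0.05,0,0,0],[0,0,0,0,0,0]]])

```text
time_s: 40.3
ee_pos: [0.4147, -0.0425, 0.1796]
eef_rot: [-1.574, 1.57, -3.012]
force: [-1.0, -0.7, 0.2]
grip_width: 0.0803
```

```bash
python3 -c "
from h import *
import pickle
s=camera('scene');t=camera('top');pickle.dump((s,t),open('c3.pkl','wb'))
crop(s,200,210,290,310,6,'pics/s25.png');crop(t,165,200,305,295,5,'pics/t25.png');cv2.imwrite('pics/top25.png',t['pixels'][:,:,::-1])
plan(.513,.3465,.0206,7.8)"
```

```text
t 40.40 pos [ 0.4146 -0.0402  0.1797] a 7.75 tilt [-0.0007  0.0003] grip 0.0800 F [0.9 0.6 0.3]
shift now [ 0.1592  0.1498 -0.3698] row count 8.6
turn x -0.05 shift after turn [ 0.1591  0.15   -0.3697] full rotvec to down [-0.05 -0.02  0.04]
```

View pics/s25.png

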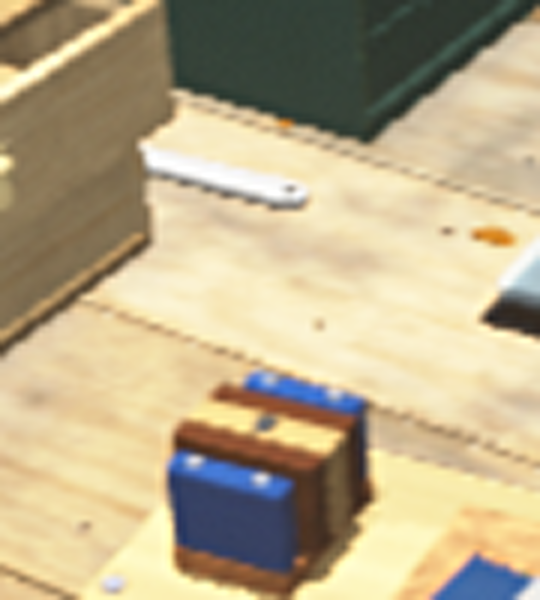

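View pics/t25.png

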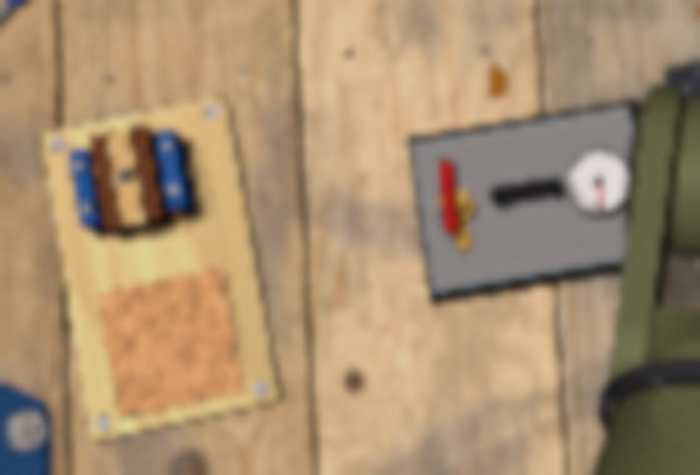

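View pics/top25.png

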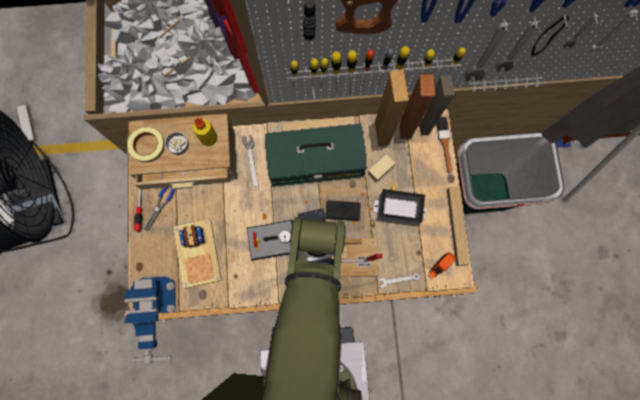

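Measure the dot on the blank's top against the fences before handing in.

```bash
python3 -c "
from h import *
import pickle
s,t=pickle.load(open('c3.pkl','rb'))
d=tri(t,((127+.5)/5-.5+165,(176+.5)/5-.5+200),s,((265+.5)/6-.5+200,(423+.5)/6-.5+210));print('dot',d)
p=onz(t,((127+.5)/5-.5+165,(176+.5)/5-.5+200),.062)[:2]
a=.136;v=p-np.array([.513,.3465]);print('in cradle x,y',v@[np.cos(a),np.sin(a)],v@[-np.sin(a),np.cos(a)])
tap=onz(t,((448+.5)/5-.5+165,(195+.5)/5-.5+200),.078);g=onz(t,((598+.5)/5-.5+165,(182+.5)/5-.5+200),.044)
print('lid centre',(tap+g)/2,tap,g)
o=get_obs();print(o['ee_pos'],np.abs(o['joint_vel']).max(),o['force'])"
```

```text
dot (array([0.51314032, 0.3455232 , 0.06352674]), np.float64(0.0014043045156099333))
in cradle x,y -0.0003464904770979377 -0.0009396278489714445
lid centre [0.48473484 0.10208424 0.061     ] [0.4819512  0.14694716 0.078     ] [0.48751848 0.05722132 0.044     ]
[ 0.41457643 -0.04015137  0.17973047] 0.033738363336368225 [0.85789208 0.57569131 0.27761817]
```

step_arm(motion=[[[-0.02,0,0,0,0,0],[-0.02,0,0,0,0,0],[0,0,0,0,0,0],[0,0,0,0,0,0]]])

```text
time_s: 40.9
ee_pos: [0.4145, -0.0395, 0.2192]
eef_rot: [-1.934, 1.57, 2.915]
force: [-0.6, 0.1, -1.0]
grip_width: 0.0802
```

```bash
python3 -c "
from station import ticket
print(ticket.hand_in())"
```

```text
the job is handed in; nothing more can be done
None
```

The job is handed in at 40.9 s of the 72 s allowed. I opened the tap to about 1.5 rad with the lid still seated. The lid now lies on the mat. The blank went onto the cork pad, was let go, then was taken by its ends and lowered into the cradle.

**Last checks:**
- **Blank:** it is within about 1 mm of the cradle centre (x −0.3 mm, y −0.9 mm). Two views put its top at z 63.5 mm, against 62 mm expected.
- **Lid:** its centre measures (0.485, 0.102), about 1 mm from the mat's centre, and it looks flat and right way up.
- **Bystanders:** the sanding block, tape measure and offcut look unmoved in the final picture; I did not measure them.
- **Arm:** it stands clear of everything, at z 0.22.

**One disagreement:** in the pictures the fingertips sit about 20 mm above the reported TCP. The TCP also passed the level of the lid's plate without contact. I set the grasp heights from the images and from contact forces. The lid, pad and cradle contacts then came within 0.2 mm of the heights I predicted from the grasps.

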